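# Fetch the immersion oil from the reagent caddy

## Task

The little immersion-oil bottle is hemmed in at the back of the reagent caddy by the three tall bottles. Lift all three tall bottles out and stand them on the grey tray, then take the oil bottle out and stand it in the small white drip dish, and only after that put each tall bottle back in the very compartment it came from. Keep every bottle upright, set it down rather than dropping it, let go of everything, and leave the pot, the cover-glass box and the key counter where they are.

Things in the scene. Friction and masses are not known exactly. Their poses are not given: they have to be found in the camera images.
- round_bottle: Tall round amber bottle with narrow black cap, loose, about 0.3 kg. Body 54 mm in diameter up to 122 mm, tapering to a 26 mm neck at 141 mm; cap 30 mm in diameter from 150 to 175 mm (its top); easily gripped by the cap. Origin: centre of the underside, z up. Starts in the caddy's back left, back right or front middle compartment and must return to that one.
- square_bottle: Tall square amber bottle with narrow black cap, loose, about 0.3 kg. Body 48 x 48 mm up to 118 mm, neck 26 mm from 130 mm, round cap 30 mm in diameter from 140 to 165 mm (top). Origin: centre of the underside, z up, x, y square to its sides. Starts nearly square to the caddy in one of the same three compartments; must return to that one, square to it or it will not go down.
- wide_bottle: Tall round amber wide-mouth bottle with broad black cap, loose, about 0.3 kg. Body 54 mm in diameter up to 112 mm; cap 48 mm in diameter from 122 to 150 mm (its top). Origin: centre of the underside, z up. Starts in one of the same three compartments and must return to that one.
- oil_bottle: The immersion-oil bottle: small round amber bottle, loose, about 0.06 kg. Body 36 mm in diameter up to 40 mm, neck, then a black cap 24 mm in diameter from 47 to 62 mm (its top). Origin: centre of the underside, z up. Starts in the caddy's back middle compartment.
- caddy: White plastic caddy, fixed, 154 (x) x 229 (y) x 22 mm high, with 2 rows (x) by 3 columns (y) of compartments, 71 mm square, centres at x = +-37.5 and y = -75, 0, 75 mm. Walls, dividers (all 22 mm high) and floor 4 mm thick. Back row at +x, away from the robot; left is +y. Origin: centre of the underside. All six are filled at the start, each thing within 3 mm of the centre.
- tray: Shallow grey instrument tray, fixed: 243 (x) x 103 (y) x 10 mm high, wall and floor 4 mm thick (inside 235 x 95 mm, floor 4 mm over the bench). Empty at the start; holds the three tall bottles in a row along its x axis, for instance 75 mm apart. Origin: centre of the underside.
- dish: Small round white porcelain drip dish, fixed, 70 mm outside and 64 mm inside diameter, rim 12 mm high, floor 4 mm thick. Empty at the start. Origin: centre of the underside.
- pot: Bystander: squat white plastic pot with a lid, 54 mm in diameter and 34 mm high, loose, in a front corner compartment of the caddy. Origin: centre of the underside. Leave it alone.
- slip_box: Bystander: small white and clear box of cover glasses, 49 x 37 x 24 mm, loose, in the other front corner compartment of the caddy. Origin: centre of the underside. Leave it alone.
- counter: Bystander: grey blood-cell counter with a row of eight keys, 95 x 260 mm and 55 mm high, standing loose on the bench beyond the work. Origin: centre of the underside. Leave it alone.
There are look-alikes about, which are no part of the job. What is meant by the oil_bottle is not blue, and is the smaller of those in its own colour.

How it is judged:
By the outcome, as a careful person would: the job done as asked, in the order asked, and still so for the second after the job is handed in, with the robot touching nothing.
It also fails if it takes over 144 s, if anything falls off the work surface, if the arm or the gripper's body presses on something with over 40 N, if the wrist force passes 120 N, or if a joint passes its speed limit or range.

## Robot

A 6-joint arm with a two-finger parallel gripper is mounted at the origin on the work surface. World frame = base frame: x ahead of the robot, y to its left, z up, the work surface at z = 0. Lengths are in m, angles in rad, forces in N, time in s.
With the tool pointing down it reaches from about 0.25 to 0.775 m from the base axis. Payload 4 kg.
Tool frame: the origin (TCP) lies between the finger pads; the fingertips stand bot.tips_ahead ahead of it and the grasp point (between the pads) lies 6 mm ahead of it (bot.tips_ahead is the distance from the TCP to the fingertips, in m); z points along the fingers, y is the line along which they close (so a half turn about z gives the same grasp; the last joint's range is limited). The gripper opens to 94 mm and grips with 3 to 60 N. Pads are 16 mm wide; open, the fingers measure 119 mm over their backs; the gripper's body (75 mm by 177 mm) begins 78 mm behind the grasp point.
Start: joints at [1.106, 0.087, 1.371, -0, 1.684, -0.103], TCP at [0.195, 0.514, 0.231] pointing down, gripper open.
Joint ranges: [-3.1, 3.1], [-0.76, 2.03], [0.27, 2.55], [-1.08, 4.22], [0.17, 2.65], [-2.57, 2.57]. Speed limits (rad/s): [2.79, 2.79, 3.14, 3.14, 3.14, 3.14].

## Interface

Orientations are given as a unit quaternion [x, y, z, w].
In Python, from bench import bot gives the robot as it stands.
- The arm moves only by the shell command python3 -m creep 'ROWS'. ROWS is JSON, a list of rows, each an object with "delta_pos": the shift along the tool's x, y, z in mm, a list of three; "twist": the turn, a rotation vector about the tool's x, y, z in degrees, a list of three; "gripper": the closure, from 0 (fully open) to 1 (shut). A call has 1 to 8 rows; each row is the pose to reach, as a shift and turn from the pose commanded when the call began, along the tool's axes at that moment; what a row does not reach only later rows make up. A row lasts 1/12 s, in which the tool goes at most 41.7 mm and 7.16 degrees, less where a joint would pass 70% of its speed; a pose out of reach is approached as far as the arm can. A call with a gripper value outside its range is refused whole. The fingers move at their own pace and stop on an object; the grip force is fixed at half the most. Time passes only in rows, so rows that repeat a pose let the fingers close. It gives the time, the measured TCP pose, the force, the opening and the grip force at its end, in the units of the state.
- bot.state(): the state, without advancing time (a new reading comes with each control period).
- bot.read_camera(name): name is "side" or "top" or "wrist"; returns a dict with "frame" (420x560x3 uint8, red, green, blue), "camera_matrix" (3x3 intrinsics, pixels), "cam_to_world" (4x4, takes a point from camera to world coordinates); the wrist camera has in their place "hand_eye" (4x4, takes a point from camera to tool coordinates, whose origin is the TCP and whose axes are the flange's). Camera axes: x right, y down, z forward; pixel columns grow to the right and rows downward; lengths in m; the calibration is good to about 2 mm. A picture is of the moment at which its call begins: read the wrist's pose just before it. There is no depth.
- bot.sign_off(): hands the job in; it is judged then, once.
Trained networks look in the newest picture that a camera, given by its name, has taken for a name from the list of things; names that differ only in an ending like _2 or _b are one class to them, and where a whole thing is asked for, a point or a joint stands for the part that bears it (a point fixed in the world has none). Each returns a list of dicts, best first, with "conf" (0 to 1); they miss things now and then, are a little off and sometimes report something else, mostly with a low value. They report only what shows in the picture. A call takes as long as a camera call. They do not tell look-alikes from the thing itself.
- bot.recognise(camera, name): "box" ([left, top, width, height] in pixels, round what is visible of it).
- bot.pinpoint(camera, name): "pixel" ([column, row] in pixels: a listed point, or the origin of a listed thing).
The state is a dict: "clock": time; "q": joint angles; "joint_vel": joint speeds; "tau": joint torques, N m; "ee_pos": TCP position; "ee_rot": TCP orientation; "ft_force": force on the tool from outside, world axes, zero at the start; "wrist_torque": the same for the moment, N m; "gripper_width": finger opening in m; "finger_force": force on a finger pad.
Only numpy, scipy, OpenCV 4.12 (cv2) and the standard library are available. Lean on these libraries where they do the work, as an engineer would, in place of code of your own. Each camera call takes 0.05 s, during which the arm holds its last target. There are 200 camera calls.

## Working session

There is one attempt and no reset: what is moved stays moved. The work goes in short steps, Python scripts to look and compute and a shell command to move; the robot and the scene stay as the last step left them, time stands still between calls to the robot, and variables do not carry over. Pictures are saved under pics/ and viewed, at most 15 in all, crops included, and the job is handed in when it is done.

```bash
mkdir -p pics; ls; python3 - <<'E'
from bench import bot
import cv2,numpy as np
print(bot.state(), bot.tips_ahead)
for c in ["top","side"]:
    r=bot.read_camera(c); cv2.imwrite(f"pics/{c}0.png",r["frame"][:,:,::-1])
    print(c,r["camera_matrix"],r["cam_to_world"])
    for n in ["caddy","tray","dish","oil_bottle","round_bottle","square_bottle","wide_bottle"]:
        print(n,[(p["pixel"],round(p["conf"],2)) for p in bot.pinpoint(c,n)][:4],[(p["box"],round(p["conf"],2)) for p in bot.recognise(c,n)][:4])
E
```

```text
pics
{'clock': 0.0, 'q': array([ 1.10591708e+00,  8.79559178e-02,  1.37221800e+00, -2.31440038e-05,
        1.68358409e+00, -1.03130239e-01]), 'joint_vel': array([-0.00098512,  0.00091709,  0.00165535, -0.00060898,  0.00115107,
       -0.00066768]), 'tau': array([-5.72494355e-04, -3.40186393e+01, -3.02427542e+01,  7.18472991e-02,
        3.32072668e-02, -1.60323107e-04]), 'ee_pos': array([0.19446142, 0.51396209, 0.229322  ]), 'ee_rot': array([ 1.79891045e-01,  9.83685946e-01, -1.04252778e-03, -2.92329114e-04]), 'ft_force': array([ 0.12532711, -0.77145759,  0.37440135]), 'wrist_torque': array([-0.00215811, -0.0581261 , -0.01592594]), 'finger_force': 0.0, 'gripper_width': 0.09365046020570142} 0.025
top [[409.38378565   0.         278.64969014]
 [  0.         409.38378565 207.1488525 ]
 [  0.           0.           1.        ]] [[ 0.01046912 -0.98610448  0.16579611  0.44817326]
 [-0.99993358 -0.01112329 -0.00301754  0.00726636]
 [ 0.00481981 -0.1657535  -0.98615544  0.94081869]
 [ 0.          0.          0.          1.        ]]
caddy [([156.5, 226.8], 0.55)] [([95.7, 191.7, 111.0, 78.1
[... 1105 characters left out ...]
 [([191.2, 270.8, 125.6, 119.0], 0.84)]
tray [([341.6, 153.9], 0.94)] [([292.4, 131.5, 96.6, 41.1], 0.76), ([237.0, 342.5, 35.4, 32.3], 0.42), ([199.0, 284.5, 35.3, 69.7], 0.21)]
dish [] [([304.5, 216.1, 28.1, 24.7], 0.61), ([289.0, 129.9, 99.9, 43.1], 0.45)]
oil_bottle [([239.0, 314.2], 0.92), ([234.4, 244.0], 0.84), ([185.8, 300.4], 0.82)] [([230.5, 289.7, 18.8, 30.9], 0.97), ([171.7, 271.6, 29.5, 37.3], 0.72)]
round_bottle [([222.7, 341.7], 0.86)] [([241.7, 228.5, 33.9, 66.0], 0.65), ([197.5, 284.3, 35.3, 72.9], 0.6)]
square_bottle [([259.6, 286.1], 0.77)] [([241.5, 228.5, 32.2, 66.5], 0.66)]
wide_bottle [([269.7, 330.4], 0.64), ([256.7, 286.4], 0.21)] [([254.3, 275.9, 35.4, 66.9], 0.87)]
```

View pics/top0.png

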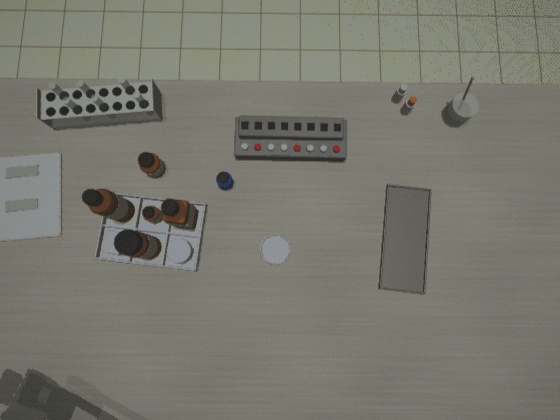

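View pics/side0.png

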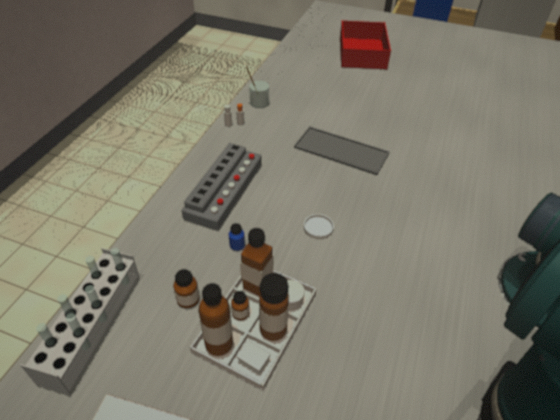

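Round is back left, square back right, wide front middle, and the oil bottle is at about (152,213) in the top view. The look-alikes are the bigger amber bottle outside at (150,162) and the blue one at (225,181). The tray is at (405,239) and the dish at (276,250).

```bash
cat > h.py <<'E'
import numpy as np, cv2
from bench import bot
def ray(r,px,z,T=None):
    T=r["cam_to_world"] if T is None else T
    K=r["camera_matrix"]; d=T[:3,:3]@np.linalg.solve(K,[px[0],px[1],1.]); o=T[:3,3]
    return (o+d*(z-o[2])/d[2])
E
python3 - <<'E'
import cv2
im=cv2.imread("pics/top0.png")
a=cv2.resize(im[180:280,80:215],None,fx=5.9,fy=5.9,interpolation=cv2.INTER_CUBIC)
cv2.imwrite("pics/crop1.png",a)
from h import *
r=bot.read_camera("top")
g=cv2.cvtColor(r["frame"],cv2.COLOR_RGB2GRAY)
# tray & dish
for n,(x0,y0,x1,y1),f,z in [("tray",(370,175,440,305),lambda g:g<np.median(g)-14,.010),("dish",(250,225,300,275),lambda g:g>np.median(g)+15,.012)]:
    s=g[y0:y1,x0:x1]; m=f(s.astype(int)).astype(np.uint8)
    c=max(cv2.findContours(m,0,1)[0],key=cv2.contourArea)
    b=cv2.minAreaRect(c); P=cv2.boxPoints(b)+[x0,y0]
    W=np.array([ray(r,p,z) for p in P]); print(n,P.round(1).tolist(),W.round(3).tolist(),W.mean(0).round(4), np.linalg.norm(W[1]-W[0]),np.linalg.norm(W[2]-W[1]))
E
```

```text
tray [[377.5, 289.7], [385.7, 183.9], [432.2, 187.5], [424.0, 293.3]] [[0.42, -0.218, 0.01], [0.662, -0.245, 0.01], [0.655, -0.353, 0.01], [0.413, -0.322, 0.01]] [ 0.5378 -0.2843  0.01  ] 0.24355492042076263 0.10837707648429398
dish [[256.6, 252.1], [273.0, 231.0], [293.1, 246.7], [276.7, 267.8]] [[0.501, 0.053, 0.012], [0.549, 0.017, 0.012], [0.514, -0.029, 0.012], [0.466, 0.007, 0.012]] [0.5075 0.012  0.012 ] 0.06051742414409806 0.05792996496226372
```

View pics/crop1.png

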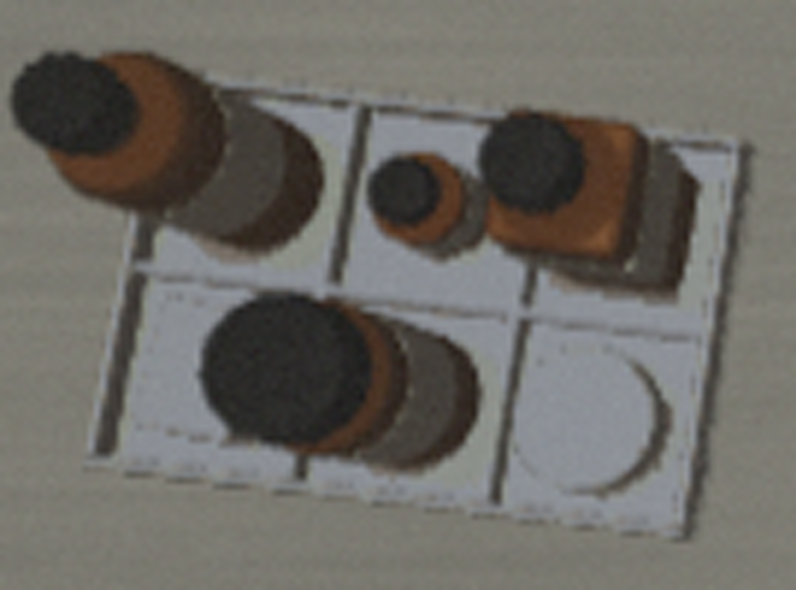

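The crop shows the caddy corners at BR (748,143), FR (688,535) and FL (90,460). The caps are at round (74,103), square (532,162), wide (287,369) and oil (405,190). The box is front left and the pot front right.

```bash
python3 - <<'E'
from h import *
r=bot.read_camera("top")
f=lambda c:((c[0]+.5)/5.9-.5+80,(c[1]+.5)/5.9-.5+180)
BR,FR,FL=[ray(r,f(c),.022) for c in [(747,142),(687,533),(91,460)]]
print(BR,FR,FL,np.linalg.norm(BR-FR),np.linalg.norm(FR-FL))
C=(BR+FL)/2; e=(FL-FR)[:2]; yaw=np.arctan2(-e[0],e[1]); e2=(BR-FR)[:2]
print("caddy",C,np.degrees(yaw),np.degrees(np.arctan2(e2[1],e2[0])))
R=np.array([[np.cos(yaw),-np.sin(yaw)],[np.sin(yaw),np.cos(yaw)]])
for n,c,z,l in [("round",(74,103),.1665,(.0375,.075)),("square",(532,162),.1565,(.0375,-.075)),("wide",(287,369),.14,(-.0375,0)),("oil",(405,190),.0585,(.0375,0))]:
    p=ray(r,f(c),z)[:2]; print(n,p.round(4),"local",(R.T@(p-C[:2])).round(4),"exp",(C[:2]+R@l).round(4))
E
```

```text
[0.60886047 0.16952505 0.022     ] [0.4594926  0.18611215 0.022     ] [0.48432932 0.41184172 0.022     ] 0.15028603847422084 0.22709183341818684
caddy [0.5465949  0.29068338 0.022     ] -6.27892245905254 -6.336655891468894
round [0.594  0.3635] local [0.0392 0.0776] exp [0.5921 0.3611]
square [0.5779 0.2161] local [ 0.0392 -0.0707] exp [0.5757 0.212 ]
wide [0.5103 0.2977] local [-0.0369  0.003 ] exp [0.5093 0.2948]
oil [0.5831 0.2885] local [0.0365 0.0018] exp [0.5839 0.2866]
```

```bash
cat >> h.py <<'E'
from scipy.spatial.transform import Rotation as Ro
def go(x,y,z,yaw=-6.3):
    s=bot.state(); R=Ro.from_quat(s["ee_rot"]); p=s["ee_pos"]
    t=np.radians(yaw); c,sn=np.cos(t),np.sin(t)
    G=Ro.from_matrix(np.array([[-c,-sn,0],[-sn,c,0],[0,0,-1.]]))
    print("t",round(s["clock"],2),"p",p.round(4),"w",round(s["gripper_width"],4),"ff",round(s["finger_force"],1),"ft",s["ft_force"].round(1))
    print("delta",(R.inv().apply(np.array([x,y,z])-p)*1e3).round(1),"twist",np.degrees((R.inv()*G).as_rotvec()).round(2))
E
python3 -m creep '[{"delta_pos":[-40,0,0],"twist":[0,0,-4],"gripper":0},{"delta_pos":[-80,0,0],"twist":[0,0,-8],"gripper":0},{"delta_pos":[-120,0,0],"twist":[0,0,-12],"gripper":0},{"delta_pos":[-160,0,0],"twist":[0,0,-14.4],"gripper":0},{"delta_pos":[-200,0,0],"twist":[0,0,-14.4],"gripper":0},{"delta_pos":[-230,0,0],"twist":[0,0,-14.4],"gripper":0},{"delta_pos":[-250,0,0],"twist":[0,0,-14.4],"gripper":0},{"delta_pos":[-250,0,0],"twist":[0,0,-14.4],"gripper":0}]'
python3 -c "
from h import *
go(.593,.3625,.231)"
```

```text
clock: 2.27
ee_pos: [0.4323, 0.4237, 0.2297]
ee_rot: [0.058, 0.998, -0.001, 0.0]
ft_force: [-0.2, -0.2, -0.4]
gripper_width: 0.0938
finger_force: 0.0
t 2.27 p [0.4323 0.4237 0.2297] w 0.0938 ff 0.0 ft [-0.2 -0.2 -0.4]
delta [-166.7  -42.2   -1.1] twist [-0.07  0.06 -0.34]
```

```bash

python3 -m creep '[{"delta_pos":[-40,-10,0],"twist":[0,0,0],"gripper":0},{"delta_pos":[-80,-20,0],"twist":[0,0,0],"gripper":0},{"delta_pos":[-120,-30,0],"twist":[0,0,0],"gripper":0},{"delta_pos":[-150,-38,0],"twist":[0,0,-0.3],"gripper":0},{"delta_pos":[-166.5,-42,0],"twist":[0,0,-0.3],"gripper":0},{"delta_pos":[-166.5,-42,0],"twist":[0,0,-0.3],"gripper":0}]'
python3 -c "
from h import *
go(.593,.3625,.172)
r=bot.read_camera('wrist');print(r['hand_eye'],r['camera_matrix'])
cv2.imwrite('pics/w1.png',r['frame'][:,:,::-1])"
```

```text
clock: 2.77
ee_pos: [0.5918, 0.3641, 0.229]
ee_rot: [0.054, 0.999, -0.001, -0.0]
ft_force: [-0.3, -0.1, -0.3]
gripper_width: 0.0939
finger_force: 0.0
t 2.77 p [0.5918 0.3641 0.229 ] w 0.0939 ff 0.0 ft [-0.3 -0.1 -0.3]
delta [-1.4 -1.4 57. ] twist [-0.07 -0.03  0.06]
[[-1.36379094e-04 -9.73249155e-01 -2.29752177e-01  6.62844207e-02]
 [ 9.99999990e-01 -1.38255605e-04 -7.93002940e-06 -1.37843731e-05]
 [-2.40466319e-05 -2.29752176e-01  9.73249165e-01 -1.52616422e-01]
 [ 0.00000000e+00  0.00000000e+00  0.00000000e+00  1.00000000e+00]] [[294.69974513   0.         285.78001559]
 [  0.         294.69974513 208.21368444]
 [  0.           0.           1.        ]]
```

View pics/w1.png

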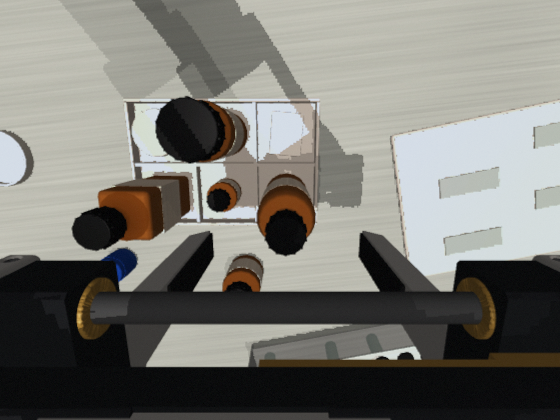

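The wrist view shows the round cap at (286,232), the square cap at (100,229), the wide cap at (188,130) and the oil cap at (220,200). The caddy's sides run parallel to the picture, so the yaw is right.

```bash
python3 - <<'E'
from h import *
r=bot.read_camera("wrist"); s=bot.state()
M=np.eye(4);M[:3,:3]=Ro.from_quat(s["ee_rot"]).as_matrix();M[:3,3]=s["ee_pos"];T=M@r["hand_eye"]
for n,p,z in [("round",(286,232),.1665),("square",(99,229),.1565),("wide",(189,130),.14),("oil",(220,200),.0585),("nr",(127,100.5),.022),("nl",(318.5,101),.022),("fr",(134,222),.022)]: print(n,ray(r,p,z,T).round(4))
go(.593,.3625,.172)
E
```

```text
round [0.5921 0.3661 0.1665]
square [0.577  0.217  0.1565]
wide [0.5078 0.2974 0.14  ]
oil [0.5814 0.2929 0.0585]
nr [0.4603 0.195  0.022 ]
nl [0.4842 0.4155 0.022 ]
fr [0.6047 0.1707 0.022 ]
t 2.87 p [0.5887 0.3663 0.23  ] w 0.0939 ff 0.0 ft [0.3 0.2 0.1]
delta [-4.8 -3.4 58. ] twist [ 0.01 -0.09  0.27]
```

```bash
python3 - <<'E'
from h import *
for i in range(8):
    bot.read_camera("wrist"); s=bot.state(); print(s["clock"],s["ee_pos"].round(4),s["ee_rot"].round(4))
E
```

```text
2.9167 [0.5881 0.3668 0.2305] [ 5.200e-02  9.986e-01  2.000e-04 -6.000e-04]
2.9667 [0.5878 0.3671 0.2309] [ 5.160e-02  9.987e-01  3.000e-04 -2.000e-04]
3.0167 [0.5877 0.3671 0.2311] [ 5.150e-02  9.987e-01  4.000e-04 -0.000e+00]
3.0667 [0.5878 0.3671 0.2312] [5.150e-02 9.987e-01 4.000e-04 1.000e-04]
3.1167 [0.588  0.367  0.2313] [5.160e-02 9.987e-01 3.000e-04 2.000e-04]
3.1667 [0.5882 0.3668 0.2312] [5.170e-02 9.987e-01 3.000e-04 3.000e-04]
3.2167 [0.5884 0.3666 0.2311] [5.180e-02 9.987e-01 2.000e-04 3.000e-04]
3.2667 [0.5886 0.3664 0.231 ] [5.200e-02 9.986e-01 2.000e-04 2.000e-04]
```

```bash

python3 -m creep '[{"delta_pos":[-6,-2,15],"twist":[0,0,0],"gripper":0},{"delta_pos":[-6,-2,30],"twist":[0,0,0],"gripper":0},{"delta_pos":[-6,-2,45],"twist":[0,0,0],"gripper":0},{"delta_pos":[-6,-2,54],"twist":[0,0,0],"gripper":0},{"delta_pos":[-6,-2,58],"twist":[0,0,0],"gripper":0},{"delta_pos":[-6,-2,58],"twist":[0,0,0],"gripper":0},{"delta_pos":[-6,-2,58],"twist":[0,0,0],"gripper":0},{"delta_pos":[-6,-2,58],"twist":[0,0,0],"gripper":0}]'
python3 -m creep '[{"delta_pos":[0,0,0],"twist":[0,0,0],"gripper":0.75},{"delta_pos":[0,0,0],"twist":[0,0,0],"gripper":0.75},{"delta_pos":[0,0,0],"twist":[0,0,0],"gripper":0.75},{"delta_pos":[0,0,0],"twist":[0,0,0],"gripper":0.75},{"delta_pos":[0,0,0],"twist":[0,0,0],"gripper":0.75},{"delta_pos":[0,0,0],"twist":[0,0,0],"gripper":0.75}]'
python3 -c "
from h import *
go(.594,.3637,.29)"
```

```text
clock: 3.93
ee_pos: [0.5955, 0.3635, 0.174]
ee_rot: [0.053, 0.999, 0.001, 0.001]
ft_force: [0.3, 0.1, -0.2]
gripper_width: 0.0943
finger_force: 0.0
clock: 4.43
ee_pos: [0.5951, 0.3632, 0.1725]
ee_rot: [0.053, 0.999, 0.0, 0.0]
ft_force: [-0.4, -0.8, 0.2]
gripper_width: 0.0574
finger_force: 0.0
t 4.43 p [0.5951 0.3632 0.1725] w 0.0574 ff 0.0 ft [-0.4 -0.8  0.2]
delta [   1.2    0.4 -117.5] twist [0.01 0.   0.27]
```

```bash

python3 -m creep '[{"delta_pos":[0,0,0],"twist":[0,0,0],"gripper":1},{"delta_pos":[0,0,0],"twist":[0,0,0],"gripper":1},{"delta_pos":[0,0,0],"twist":[0,0,0],"gripper":1},{"delta_pos":[0,0,0],"twist":[0,0,0],"gripper":1},{"delta_pos":[0,0,0],"twist":[0,0,0],"gripper":1},{"delta_pos":[0,0,0],"twist":[0,0,0],"gripper":1},{"delta_pos":[0,0,0],"twist":[0,0,0],"gripper":1},{"delta_pos":[0,0,0],"twist":[0,0,0],"gripper":1}]'
python3 -m creep '[{"delta_pos":[0,0,-4],"twist":[0,0,0],"gripper":1},{"delta_pos":[0,0,-12],"twist":[0,0,0],"gripper":1},{"delta_pos":[0,0,-25],"twist":[0,0,0],"gripper":1},{"delta_pos":[0,0,-40],"twist":[0,0,0],"gripper":1}]'
```

```text
clock: 5.1
ee_pos: [0.5951, 0.3633, 0.1725]
ee_rot: [0.053, 0.999, 0.0, 0.0]
ft_force: [0.1, 0.3, -0.9]
gripper_width: 0.0296
finger_force: 30.0
clock: 5.43
ee_pos: [0.5946, 0.3629, 0.2123]
ee_rot: [0.053, 0.999, -0.001, -0.001]
ft_force: [0.1, 0.6, -3.1]
gripper_width: 0.0294
finger_force: 30.0
```

```bash

python3 -m creep '[{"delta_pos":[3,3,-10],"twist":[0,0,0],"gripper":1},{"delta_pos":[12,8,-20],"twist":[0,0,0],"gripper":1},{"delta_pos":[30,10,-28],"twist":[0,0,0],"gripper":1},{"delta_pos":[55,10,-30],"twist":[0,0,0],"gripper":1},{"delta_pos":[85,10,-30],"twist":[0,0,0],"gripper":1},{"delta_pos":[115,10,-30],"twist":[0,0,0],"gripper":1},{"delta_pos":[145,10,-30],"twist":[0,0,0],"gripper":1},{"delta_pos":[170,10,-30],"twist":[0,0,0],"gripper":1}]'
python3 -m creep '[{"delta_pos":[12,-8,0],"twist":[0,0,0],"gripper":1},{"delta_pos":[18,-25,0],"twist":[0,0,0],"gripper":1},{"delta_pos":[18,-50,0],"twist":[0,0,0],"gripper":1},{"delta_pos":[18,-80,0],"twist":[0,0,0],"gripper":1},{"delta_pos":[18,-110,0],"twist":[0,0,0],"gripper":1},{"delta_pos":[18,-140,0],"twist":[0,0,0],"gripper":1},{"delta_pos":[18,-170,0],"twist":[0,0,0],"gripper":1},{"delta_pos":[18,-200,0],"twist":[0,0,0],"gripper":1}]'
python3 -m creep '[{"delta_pos":[0,-30,0],"twist":[0,0,0],"gripper":1},{"delta_pos":[0,-60,0],"twist":[0,0,0],"gripper":1},{"delta_pos":[0,-90,0],"twist":[0,0,0],"gripper":1},{"delta_pos":[0,-120,0],"twist":[0,0,0],"gripper":1},{"delta_pos":[0,-150,0],"twist":[0,0,0],"gripper":1},{"delta_pos":[-5,-180,0],"twist":[0,0,0],"gripper":1},{"delta_pos":[-15,-210,0],"twist":[0,0,0],"gripper":1},{"delta_pos":[-30,-240,0],"twist":[0,0,0],"gripper":1}]'
python3 -c "
from h import *
go(.612,-.292,.24,-6.4)"
```

```text
clock: 6.1
ee_pos: [0.4242, 0.3916, 0.2434]
ee_rot: [0.052, 0.999, 0.0, -0.0]
ft_force: [-0.5, -0.8, -2.9]
gripper_width: 0.0292
finger_force: 30.0
clock: 6.77
ee_pos: [0.3871, 0.1933, 0.2433]
ee_rot: [0.052, 0.999, 0.0, 0.0]
ft_force: [1.4, -0.2, -2.4]
gripper_width: 0.0292
finger_force: 30.0
clock: 7.43
ee_pos: [0.3919, -0.0483, 0.2438]
ee_rot: [0.052, 0.999, 0.0, 0.001]
ft_force: [0.3, 0.6, -2.9]
gripper_width: 0.0293
finger_force: 30.0
t 7.43 p [ 0.3919 -0.0483  0.2438] w 0.0293 ff 30.0 ft [ 0.3  0.6 -2.9]
delta [-244.3 -219.4    4.3] twist [0.02 0.13 0.42]
```

```bash

python3 -m creep '[{"delta_pos":[-22,-26,0],"twist":[0,0,0],"gripper":1},{"delta_pos":[-48,-52,0],"twist":[0,0,0],"gripper":1},{"delta_pos":[-78,-78,0],"twist":[0,0,0],"gripper":1},{"delta_pos":[-108,-104,0],"twist":[0,0,0],"gripper":1},{"delta_pos":[-138,-130,0],"twist":[0,0,0],"gripper":1},{"delta_pos":[-168,-156,0],"twist":[0,0,0],"gripper":1},{"delta_pos":[-195,-180,0],"twist":[0,0,0],"gripper":1},{"delta_pos":[-215,-198,0],"twist":[0,0,0],"gripper":1}]'
python3 -m creep '[{"delta_pos":[-12,-10,0],"twist":[0,0,0],"gripper":1},{"delta_pos":[-22,-16,5],"twist":[0,0,0],"gripper":1},{"delta_pos":[-27,-18,15],"twist":[0,0,0],"gripper":1},{"delta_pos":[-29,-18,28],"twist":[0,0,0],"gripper":1},{"delta_pos":[-29,-18,38],"twist":[0,0,0],"gripper":1},{"delta_pos":[-29,-18,42],"twist":[0,0,0],"gripper":1},{"delta_pos":[-29,-18,42],"twist":[0,0,0],"gripper":1},{"delta_pos":[-29,-18,42],"twist":[0,0,0],"gripper":1}]'
python3 -c "
from h import *
go(.612,-.292,.1725,-6.4)
for c in ['side','top']:
  r=bot.read_camera(c);cv2.imwrite(f'pics/{c}2.png',r['frame'][:,:,::-1])
a=cv2.imread('pics/side2.png')[60:200,270:420];b=cv2.imread('pics/top2.png')[160:300,340:490]
cv2.imwrite('pics/c2.png',cv2.resize(np.hstack([a,b]),None,fx=2.6,fy=2.6))
go(.612,-.292,.1725,-6.4)
"
```

```text
clock: 8.1
ee_pos: [0.5874, -0.2687, 0.2423]
ee_rot: [0.053, 0.999, -0.0, 0.0]
ft_force: [-0.5, 0.8, -3.6]
gripper_width: 0.0292
finger_force: 30.0
clock: 8.77
ee_pos: [0.6122, -0.2875, 0.2002]
ee_rot: [0.052, 0.999, 0.0, -0.0]
ft_force: [-0.3, 0.6, -3.2]
gripper_width: 0.0295
finger_force: 30.0
t 8.77 p [ 0.6122 -0.2875  0.2002] w 0.0295 ff 30.0 ft [-0.3  0.6 -3.2]
delta [-0.3 -4.5 27.7] twist [ 0.03 -0.05  0.4 ]
t 8.87 p [ 0.6128 -0.288   0.2017] w 0.0294 ff 30.0 ft [-1.6 -0.9 -3.6]
delta [ 0.5 -4.  29.2] twist [-0.03  0.09  0.39]
```

View pics/c2.png

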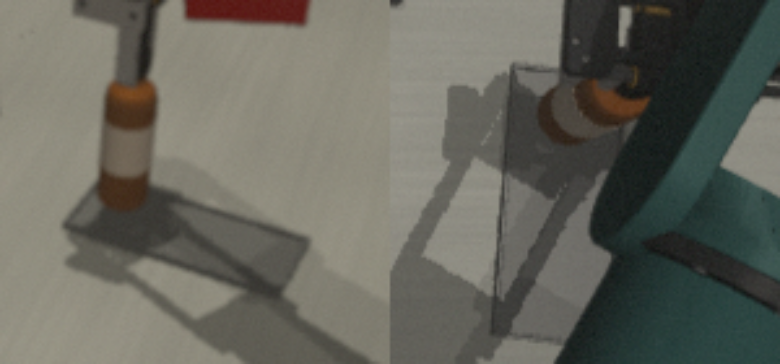

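The bottle hangs upright over the far half of the tray, and I can lower it.

```bash

python3 -m creep '[{"delta_pos":[0,-2,8],"twist":[0,0,0],"gripper":1},{"delta_pos":[0,-3,16],"twist":[0,0,0],"gripper":1},{"delta_pos":[0,-3,22],"twist":[0,0,0],"gripper":1},{"delta_pos":[0,-3,25],"twist":[0,0,0],"gripper":1},{"delta_pos":[0,-3,27],"twist":[0,0,0],"gripper":1},{"delta_pos":[0,-3,28],"twist":[0,0,0],"gripper":1},{"delta_pos":[0,-3,28],"twist":[0,0,0],"gripper":1},{"delta_pos":[0,-3,28],"twist":[0,0,0],"gripper":1}]'
python3 -m creep '[{"delta_pos":[0,0,0],"twist":[0,0,0],"gripper":1},{"delta_pos":[0,0,0],"twist":[0,0,0],"gripper":1}]'

```

```text
clock: 9.53
ee_pos: [0.6126, -0.2913, 0.1725]
ee_rot: [0.053, 0.999, -0.0, 0.0]
ft_force: [-0.5, -0.3, -1.7]
gripper_width: 0.0291
finger_force: 30.0
clock: 9.7
ee_pos: [0.6126, -0.2913, 0.1725]
ee_rot: [0.053, 0.999, -0.0, 0.0]
ft_force: [0.7, 0.8, -2.8]
gripper_width: 0.0294
finger_force: 30.0
```

```bash

python3 -m creep '[{"delta_pos":[0,0,0.5],"twist":[0,0,0],"gripper":1},{"delta_pos":[0,0,1],"twist":[0,0,0],"gripper":1},{"delta_pos":[0,0,1],"twist":[0,0,0],"gripper":1},{"delta_pos":[0,0,1],"twist":[0,0,0],"gripper":1}]'
python3 -m creep '[{"delta_pos":[0,0,0],"twist":[0,0,0],"gripper":0},{"delta_pos":[0,0,0],"twist":[0,0,0],"gripper":0},{"delta_pos":[0,0,0],"twist":[0,0,0],"gripper":0},{"delta_pos":[0,0,0],"twist":[0,0,0],"gripper":0},{"delta_pos":[0,0,-10],"twist":[0,0,0],"gripper":0},{"delta_pos":[0,0,-35],"twist":[0,0,0],"gripper":0},{"delta_pos":[0,0,-65],"twist":[0,0,0],"gripper":0},{"delta_pos":[0,0,-75],"twist":[0,0,0],"gripper":0}]'
python3 -c "
from h import *
go(.5105,.2965,.24,-6.3)"
```

```text
clock: 10.03
ee_pos: [0.6128, -0.2913, 0.1724]
ee_rot: [0.053, 0.999, -0.0, 0.001]
ft_force: [-0.9, 0.5, 0.7]
gripper_width: 0.0296
finger_force: 30.0
clock: 10.7
ee_pos: [0.6136, -0.292, 0.2524]
ee_rot: [0.053, 0.999, -0.002, 0.004]
ft_force: [-0.2, -0.1, 2.4]
gripper_width: 0.0789
finger_force: 0.0
t 10.7 p [ 0.6136 -0.292   0.2524] w 0.0789 ff 0.0 ft [-0.2 -0.1  2.4]
delta [164.5 574.4   9.3] twist [-0.19  0.42  0.27]
```

```bash

python3 -m creep '[{"delta_pos":[8,30,0],"twist":[0,0,0],"gripper":0},{"delta_pos":[18,65,0],"twist":[0,0,0],"gripper":0},{"delta_pos":[30,105,0],"twist":[0,0,0],"gripper":0},{"delta_pos":[42,145,0],"twist":[0,0,0],"gripper":0},{"delta_pos":[54,185,0],"twist":[0,0,0],"gripper":0},{"delta_pos":[66,225,0],"twist":[0,0,0],"gripper":0},{"delta_pos":[77,265,0],"twist":[0,0,0],"gripper":0},{"delta_pos":[88,305,0],"twist":[0,0,0],"gripper":0}]'
python3 -m creep '[{"delta_pos":[12,40,0],"twist":[0,0,0],"gripper":0},{"delta_pos":[23,80,0],"twist":[0,0,0],"gripper":0},{"delta_pos":[35,120,0],"twist":[0,0,0],"gripper":0},{"delta_pos":[47,160,0],"twist":[0,0,0],"gripper":0},{"delta_pos":[58,200,0],"twist":[0,0,0],"gripper":0},{"delta_pos":[68,235,0],"twist":[0,0,0],"gripper":0},{"delta_pos":[74,258,0],"twist":[0,0,0],"gripper":0},{"delta_pos":[77,269,0],"twist":[0,0,0],"gripper":0}]'
python3 -m creep '[{"delta_pos":[0,0,0],"twist":[0,0,0],"gripper":0},{"delta_pos":[0,0,5],"twist":[0,0,0],"gripper":0},{"delta_pos":[0,0,15],"twist":[0,0,0],"gripper":0},{"delta_pos":[0,0,25],"twist":[0,0,0],"gripper":0},{"delta_pos":[0,0,30],"twist":[0,0,0],"gripper":0},{"delta_pos":[0,0,30],"twist":[0,0,0],"gripper":0},{"delta_pos":[0,0,30],"twist":[0,0,0],"gripper":0}]'
python3 -c "
from h import *
go(.5105,.2965,.146,-6.3)"
```

```text
clock: 11.37
ee_pos: [0.5563, 0.0231, 0.2468]
ee_rot: [0.053, 0.999, 0.0, 0.001]
ft_force: [0.4, 0.1, -0.1]
gripper_width: 0.0939
finger_force: 0.0
clock: 12.03
ee_pos: [0.5075, 0.3001, 0.2464]
ee_rot: [0.051, 0.999, 0.0, -0.0]
ft_force: [0.1, -0.2, -1.5]
gripper_width: 0.0943
finger_force: 0.0
clock: 12.62
ee_pos: [0.5086, 0.2959, 0.2155]
ee_rot: [0.053, 0.999, -0.0, -0.001]
ft_force: [0.5, 0.2, -0.3]
gripper_width: 0.0938
finger_force: 0.0
t 12.62 p [0.5086 0.2959 0.2155] w 0.0938 ff 0.0 ft [ 0.5  0.2 -0.3]
delta [-2.   0.9 69.5] twist [-0.05 -0.09  0.2 ]
```

```bash

python3 -m creep '[{"delta_pos":[-2,1,10],"twist":[0,0,0],"gripper":0},{"delta_pos":[-2,1,25],"twist":[0,0,0],"gripper":0},{"delta_pos":[-2,1,42],"twist":[0,0,0],"gripper":0},{"delta_pos":[-2,1,57],"twist":[0,0,0],"gripper":0},{"delta_pos":[-2,1,66],"twist":[0,0,0],"gripper":0},{"delta_pos":[-2,1,69.5],"twist":[0,0,0],"gripper":0},{"delta_pos":[-2,1,69.5],"twist":[0,0,0],"gripper":0},{"delta_pos":[-2,1,69.5],"twist":[0,0,0],"gripper":1}]'
python3 -m creep '[{"delta_pos":[0,0,0],"twist":[0,0,0],"gripper":1},{"delta_pos":[0,0,0],"twist":[0,0,0],"gripper":1},{"delta_pos":[0,0,0],"twist":[0,0,0],"gripper":1},{"delta_pos":[0,0,0],"twist":[0,0,0],"gripper":1},{"delta_pos":[0,0,0],"twist":[0,0,0],"gripper":1},{"delta_pos":[0,0,0],"twist":[0,0,0],"gripper":1},{"delta_pos":[0,0,0],"twist":[0,0,0],"gripper":1},{"delta_pos":[0,0,0],"twist":[0,0,0],"gripper":1}]'
python3 -m creep '[{"delta_pos":[0,0,-4],"twist":[0,0,0],"gripper":1},{"delta_pos":[0,0,-12],"twist":[0,0,0],"gripper":1},{"delta_pos":[0,0,-25],"twist":[0,0,0],"gripper":1},{"delta_pos":[0,0,-42],"twist":[0,0,0],"gripper":1},{"delta_pos":[0,0,-58],"twist":[0,0,0],"gripper":1},{"delta_pos":[0,0,-68],"twist":[0,0,0],"gripper":1},{"delta_pos":[0,0,-70],"twist":[0,0,0],"gripper":1}]'
```

```text
clock: 13.28
ee_pos: [0.5112, 0.2979, 0.1476]
ee_rot: [0.053, 0.999, 0.0, 0.0]
ft_force: [-0.4, -0.7, 0.0]
gripper_width: 0.0901
finger_force: 0.0
clock: 13.95
ee_pos: [0.5108, 0.2976, 0.1471]
ee_rot: [0.053, 0.999, 0.0, 0.0]
ft_force: [-0.5, -0.9, 0.6]
gripper_width: 0.0473
finger_force: 30.0
clock: 14.53
ee_pos: [0.5119, 0.2983, 0.2208]
ee_rot: [0.053, 0.999, 0.001, 0.003]
ft_force: [0.5, -0.3, -2.7]
gripper_width: 0.0474
finger_force: 30.0
```

```bash

python3 -m creep '[{"delta_pos":[10,-5,0],"twist":[0,0,0],"gripper":1},{"delta_pos":[22,-18,0],"twist":[0,0,0],"gripper":1},{"delta_pos":[30,-40,0],"twist":[0,0,0],"gripper":1},{"delta_pos":[30,-68,0],"twist":[0,0,0],"gripper":1},{"delta_pos":[30,-98,0],"twist":[0,0,0],"gripper":1},{"delta_pos":[25,-130,0],"twist":[0,0,0],"gripper":1},{"delta_pos":[15,-162,0],"twist":[0,0,0],"gripper":1},{"delta_pos":[5,-194,0],"twist":[0,0,0],"gripper":1}]'
python3 -m creep '[{"delta_pos":[-10,-32,0],"twist":[0,0,0],"gripper":1},{"delta_pos":[-20,-64,0],"twist":[0,0,0],"gripper":1},{"delta_pos":[-30,-96,0],"twist":[0,0,0],"gripper":1},{"delta_pos":[-40,-128,0],"twist":[0,0,0],"gripper":1},{"delta_pos":[-50,-160,0],"twist":[0,0,0],"gripper":1},{"delta_pos":[-60,-192,0],"twist":[0,0,0],"gripper":1},{"delta_pos":[-68,-224,0],"twist":[0,0,0],"gripper":1},{"delta_pos":[-76,-256,0],"twist":[0,0,0],"gripper":1}]'
python3 -m creep '[{"delta_pos":[-7,-30,0],"twist":[0,0,0],"gripper":1},{"delta_pos":[-13,-60,0],"twist":[0,0,0],"gripper":1},{"delta_pos":[-16,-88,0],"twist":[0,0,0],"gripper":1},{"delta_pos":[-17,-108,0],"twist":[0,0,0],"gripper":1},{"delta_pos":[-17,-122,0],"twist":[0,0,0],"gripper":1},{"delta_pos":[-17,-127,0],"twist":[0,0,0],"gripper":1},{"delta_pos":[-17,-127,0],"twist":[0,0,0],"gripper":1},{"delta_pos":[-17,-127,0],"twist":[0,0,0],"gripper":1}]'
python3 -c "
from h import *
go(.537,-.284,.1475,-6.4)"
```

```text
clock: 15.2
ee_pos: [0.4848, 0.104, 0.2167]
ee_rot: [0.052, 0.999, 0.0, -0.0]
ft_force: [1.0, 0.2, -3.1]
gripper_width: 0.0474
finger_force: 30.0
clock: 15.87
ee_pos: [0.5338, -0.1588, 0.2164]
ee_rot: [0.053, 0.999, 0.0, -0.0]
ft_force: [-0.0, 1.0, -2.9]
gripper_width: 0.0477
finger_force: 30.0
clock: 16.53
ee_pos: [0.5377, -0.2844, 0.2168]
ee_rot: [0.052, 0.999, 0.001, -0.0]
ft_force: [-0.5, 0.5, -3.1]
gripper_width: 0.0475
finger_force: 30.0
t 16.53 p [ 0.5377 -0.2844  0.2168] w 0.0475 ff 30.0 ft [-0.5  0.5 -3.1]
delta [ 0.7  0.3 69.3] twist [ 0.08 -0.02  0.4 ]
```

```bash

python3 -m creep '[{"delta_pos":[0,0,8],"twist":[0,0,0],"gripper":1},{"delta_pos":[0,0,22],"twist":[0,0,0],"gripper":1},{"delta_pos":[0,0,40],"twist":[0,0,0],"gripper":1},{"delta_pos":[0,0,54],"twist":[0,0,0],"gripper":1},{"delta_pos":[0,0,63],"twist":[0,0,0],"gripper":1},{"delta_pos":[0,0,67],"twist":[0,0,0],"gripper":1},{"delta_pos":[0,0,68],"twist":[0,0,0],"gripper":1},{"delta_pos":[0,0,68],"twist":[0,0,0],"gripper":1}]'
python3 -m creep '[{"delta_pos":[0,0,0.5],"twist":[0,0,0],"gripper":1},{"delta_pos":[0,0,1.5],"twist":[0,0,0],"gripper":1},{"delta_pos":[0,0,2.5],"twist":[0,0,0],"gripper":1},{"delta_pos":[0,0,3],"twist":[0,0,0],"gripper":1},{"delta_pos":[0,0,3],"twist":[0,0,0],"gripper":1},{"delta_pos":[0,0,3],"twist":[0,0,0],"gripper":1}]'

```

```text
clock: 17.2
ee_pos: [0.5379, -0.285, 0.1493]
ee_rot: [0.052, 0.999, -0.0, 0.0]
ft_force: [0.6, 0.2, -3.2]
gripper_width: 0.0479
finger_force: 30.0
clock: 17.7
ee_pos: [0.5382, -0.2857, 0.1471]
ee_rot: [0.053, 0.999, -0.0, 0.001]
ft_force: [1.0, -0.0, 0.6]
gripper_width: 0.0476
finger_force: 30.0
```

```bash

python3 -m creep '[{"delta_pos":[0,0,-1],"twist":[0,0,0],"gripper":0},{"delta_pos":[0,0,-1],"twist":[0,0,0],"gripper":0},{"delta_pos":[0,0,-1],"twist":[0,0,0],"gripper":0},{"delta_pos":[0,0,-1],"twist":[0,0,0],"gripper":0},{"delta_pos":[0,0,-15],"twist":[0,0,0],"gripper":0},{"delta_pos":[0,0,-45],"twist":[0,0,0],"gripper":0},{"delta_pos":[0,0,-75],"twist":[0,0,0],"gripper":0},{"delta_pos":[0,5,-90],"twist":[0,0,0],"gripper":0}]'
python3 -m creep '[{"delta_pos":[1,25,0],"twist":[0,0,0],"gripper":0},{"delta_pos":[2,60,0],"twist":[0,0,0],"gripper":0},{"delta_pos":[3,100,0],"twist":[0,0,0],"gripper":0},{"delta_pos":[4,140,0],"twist":[0,0,0],"gripper":0},{"delta_pos":[5,180,0],"twist":[0,0,0],"gripper":0},{"delta_pos":[6,220,0],"twist":[0,0,0],"gripper":0},{"delta_pos":[7,260,0],"twist":[0,0,0],"gripper":0},{"delta_pos":[8,300,0],"twist":[0,0,0],"gripper":0}]'
python3 -m creep '[{"delta_pos":[1,40,0],"twist":[0,0,0],"gripper":0},{"delta_pos":[2,80,0],"twist":[0,0,0],"gripper":0},{"delta_pos":[3,120,0],"twist":[0,0,0],"gripper":0},{"delta_pos":[4,155,0],"twist":[0,0,0],"gripper":0},{"delta_pos":[4,180,0],"twist":[0,0,0],"gripper":0},{"delta_pos":[4,196,0],"twist":[0,0,0],"gripper":0},{"delta_pos":[4,196,0],"twist":[0,0,0],"gripper":0},{"delta_pos":[4,196,0],"twist":[0,0,0],"gripper":0}]'
python3 -c "
from h import *
for i in range(4): r=bot.read_camera('top')
go(.579,.2155,.1625,-6.3)
r=bot.read_camera('wrist');cv2.imwrite('pics/w3.png',r['frame'][:,:,::-1])
go(.579,.2155,.1625,-6.3)
"
```

```text
clock: 18.37
ee_pos: [0.5389, -0.2816, 0.2399]
ee_rot: [0.053, 0.999, -0.001, 0.002]
ft_force: [0.3, 0.7, -0.2]
gripper_width: 0.0935
finger_force: 0.0
clock: 19.03
ee_pos: [0.5615, 0.0207, 0.2361]
ee_rot: [0.053, 0.999, 0.0, 0.0]
ft_force: [0.2, -1.2, 0.3]
gripper_width: 0.0941
finger_force: 0.0
clock: 19.7
ee_pos: [0.5783, 0.2139, 0.2356]
ee_rot: [0.052, 0.999, -0.001, -0.0]
ft_force: [0.7, -0.2, 0.3]
gripper_width: 0.0938
finger_force: 0.0
t 19.9 p [0.5786 0.2123 0.2362] w 0.0938 ff 0.0 ft [-0.   0.5  0.4]
delta [-0.   3.2 73.7] twist [-0.02  0.02  0.13]
t 19.95 p [0.5786 0.2124 0.2363] w 0.0941 ff 0.0 ft [-0.3  0.7 -1.2]
delta [-0.1  3.1 73.8] twist [-0.01  0.02  0.14]
```

View pics/w3.png

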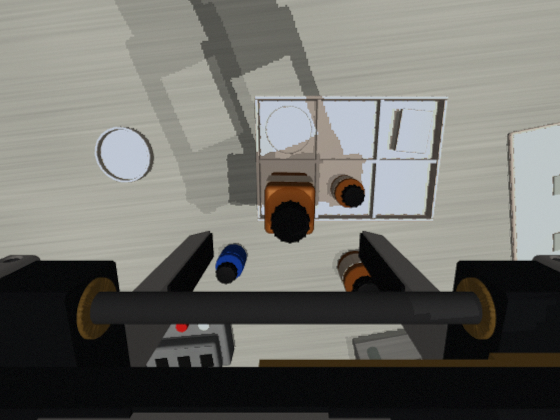

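The caddy is now clear to see, with near corners at (257,98) and (446,98) and the far left corner at (435,220). The dish is at (124,154), the square cap at (291,220) and the oil cap at (353,195).

```bash
python3 - <<'E'
from h import *
s=bot.state(); r=bot.read_camera("wrist")
M=np.eye(4);M[:3,:3]=Ro.from_quat(s["ee_rot"]).as_matrix();M[:3,3]=s["ee_pos"];T=M@r["hand_eye"]
f=lambda p,z:ray(r,p,z,T).round(4)
for n,p,z in [("sq",(291,220),.1565),("oil",(352,193),.0585),("dish",(124.5,154),.012),("pot",(289,130),.038)]: print(n,f(p,z))
nr,nl,fl=[f(p,.022) for p in [(256,97.5),(446.5,97.5),(435,220)]]
print(nr,nl,fl,(nr+fl)/2,np.linalg.norm(nl-nr),np.linalg.norm(fl-nl),np.degrees(np.arctan2(-(nl-nr)[0],(nl-nr)[1])))
E
python3 -m creep '[{"delta_pos":[0,3,10],"twist":[0,0,0],"gripper":0},{"delta_pos":[0,3,25],"twist":[0,0,0],"gripper":0},{"delta_pos":[0,3,42],"twist":[0,0,0],"gripper":0},{"delta_pos":[0,3,58],"twist":[0,0,0],"gripper":0},{"delta_pos":[0,3,69],"twist":[0,0,0],"gripper":0},{"delta_pos":[0,3,73],"twist":[0,0,0],"gripper":0},{"delta_pos":[0,3,73],"twist":[0,0,0],"gripper":0},{"delta_pos":[0,3,73],"twist":[0,0,0],"gripper":1}]'
python3 -m creep '[{"delta_pos":[0,0,0],"twist":[0,0,0],"gripper":1},{"delta_pos":[0,0,0],"twist":[0,0,0],"gripper":1},{"delta_pos":[0,0,0],"twist":[0,0,0],"gripper":1},{"delta_pos":[0,0,0],"twist":[0,0,0],"gripper":1},{"delta_pos":[0,0,0],"twist":[0,0,0],"gripper":1},{"delta_pos":[0,0,0],"twist":[0,0,0],"gripper":1},{"delta_pos":[0,0,0],"twist":[0,0,0],"gripper":1},{"delta_pos":[0,0,0],"twist":[0,0,0],"gripper":1}]'
python3 -m creep '[{"delta_pos":[0,0,0],"twist":[0,0,0],"gripper":1},{"delta_pos":[0,0,0],"twist":[0,0,0],"gripper":1},{"delta_pos":[0,0,0],"twist":[0,0,0],"gripper":1},{"delta_pos":[0,0,0],"twist":[0,0,0],"gripper":1}]'
```

```text
sq [0.5776 0.2168 0.1565]
oil [0.5807 0.288  0.0585]
dish [0.5096 0.0156 0.012 ]
pot [0.5035 0.2242 0.038 ]
[0.4622 0.1898 0.022 ] [0.4863 0.4123 0.022 ] [0.6351 0.4001 0.022 ] [0.54865 0.29495 0.022  ] 0.22380138516103962 0.14929929671636097 -6.181869655394081
clock: 20.67
ee_pos: [0.5789, 0.2171, 0.1633]
ee_rot: [0.053, 0.999, 0.0, 0.0]
ft_force: [-0.3, -0.4, 0.6]
gripper_width: 0.0901
finger_force: 0.0
clock: 21.33
ee_pos: [0.5787, 0.2171, 0.163]
ee_rot: [0.053, 0.999, 0.0, -0.0]
ft_force: [0.6, -0.7, 1.3]
gripper_width: 0.0375
finger_force: 0.0
clock: 21.67
ee_pos: [0.5787, 0.2169, 0.163]
ee_rot: [0.053, 0.999, -0.0, -0.0]
ft_force: [1.3, -0.3, -0.5]
gripper_width: 0.0295
finger_force: 30.0
```

```bash

python3 -m creep '[{"delta_pos":[0,0,-4],"twist":[0,0,0],"gripper":1},{"delta_pos":[0,0,-12],"twist":[0,0,0],"gripper":1},{"delta_pos":[0,0,-25],"twist":[0,0,0],"gripper":1},{"delta_pos":[0,0,-42],"twist":[0,0,0],"gripper":1},{"delta_pos":[0,-2,-58],"twist":[0,0,0],"gripper":1},{"delta_pos":[2,-12,-68],"twist":[0,0,0],"gripper":1},{"delta_pos":[5,-30,-70],"twist":[0,0,0],"gripper":1},{"delta_pos":[9,-55,-70],"twist":[0,0,0],"gripper":1}]'
python3 -m creep '[{"delta_pos":[4,-30,0],"twist":[0,0,0],"gripper":1},{"delta_pos":[9,-62,0],"twist":[0,0,0],"gripper":1},{"delta_pos":[14,-94,0],"twist":[0,0,0],"gripper":1},{"delta_pos":[19,-126,0],"twist":[0,0,0],"gripper":1},{"delta_pos":[24,-158,0],"twist":[0,0,0],"gripper":1},{"delta_pos":[29,-190,0],"twist":[0,0,0],"gripper":1},{"delta_pos":[34,-222,0],"twist":[0,0,0],"gripper":1},{"delta_pos":[39,-254,0],"twist":[0,0,0],"gripper":1}]'
python3 -m creep '[{"delta_pos":[5,-32,0],"twist":[0,0,0],"gripper":1},{"delta_pos":[9,-64,0],"twist":[0,0,0],"gripper":1},{"delta_pos":[13,-96,0],"twist":[0,0,0],"gripper":1},{"delta_pos":[14,-126,0],"twist":[0,0,0],"gripper":1},{"delta_pos":[14,-152,0],"twist":[0,0,0],"gripper":1},{"delta_pos":[14,-174,0],"twist":[0,0,0],"gripper":1},{"delta_pos":[14,-188,0],"twist":[0,0,0],"gripper":1},{"delta_pos":[14,-194,0],"twist":[0,0,0],"gripper":1}]'
python3 -m creep '[{"delta_pos":[0,0,0],"twist":[0,0,0],"gripper":1},{"delta_pos":[0,0,0],"twist":[0,0,0],"gripper":1},{"delta_pos":[0,0,0],"twist":[0,0,0],"gripper":1}]'
python3 -c "
from h import *
go(.4635,-.277,.163,-6.4)"
```

```text
clock: 22.33
ee_pos: [0.5644, 0.1637, 0.2353]
ee_rot: [0.051, 0.999, 0.001, 0.002]
ft_force: [0.6, -0.5, -1.9]
gripper_width: 0.0296
finger_force: 30.0
clock: 23.0
ee_pos: [0.4974, -0.0869, 0.2339]
ee_rot: [0.053, 0.999, -0.0, 0.001]
ft_force: [0.5, 0.6, -3.2]
gripper_width: 0.0293
finger_force: 30.0
clock: 23.67
ee_pos: [0.4634, -0.2786, 0.2333]
ee_rot: [0.054, 0.999, -0.0, 0.0]
ft_force: [0.2, 0.9, -2.1]
gripper_width: 0.0295
finger_force: 30.0
clock: 23.92
ee_pos: [0.4644, -0.2754, 0.2331]
ee_rot: [0.052, 0.999, 0.0, 0.0]
ft_force: [0.2, -0.5, -3.0]
gripper_width: 0.0291
finger_force: 30.0
t 23.92 p [ 0.4644 -0.2754  0.2331] w 0.0291 ff 30.0 ft [ 0.2 -0.5 -3. ]
delta [ 0.8 -1.7 70.1] twist [0.04 0.01 0.45]
```

```bash

python3 -m creep '[{"delta_pos":[0,-1,8],"twist":[0,0,0],"gripper":1},{"delta_pos":[0,-1,22],"twist":[0,0,0],"gripper":1},{"delta_pos":[0,-1,40],"twist":[0,0,0],"gripper":1},{"delta_pos":[0,-1,54],"twist":[0,0,0],"gripper":1},{"delta_pos":[0,-1,63],"twist":[0,0,0],"gripper":1},{"delta_pos":[0,-1,67],"twist":[0,0,0],"gripper":1},{"delta_pos":[0,-1,68],"twist":[0,0,0],"gripper":1},{"delta_pos":[0,-1,68],"twist":[0,0,0],"gripper":1}]'
python3 -m creep '[{"delta_pos":[0,0,0.5],"twist":[0,0,0],"gripper":1},{"delta_pos":[0,0,1.5],"twist":[0,0,0],"gripper":1},{"delta_pos":[0,0,2.5],"twist":[0,0,0],"gripper":1},{"delta_pos":[0,0,3],"twist":[0,0,0],"gripper":1},{"delta_pos":[0,0,3],"twist":[0,0,0],"gripper":1},{"delta_pos":[0,0,3],"twist":[0,0,0],"gripper":1}]'

```

```text
clock: 24.58
ee_pos: [0.4643, -0.2774, 0.1652]
ee_rot: [0.052, 0.999, -0.0, 0.0]
ft_force: [-0.3, -0.6, -2.7]
gripper_width: 0.0293
finger_force: 30.0
clock: 25.08
ee_pos: [0.4645, -0.278, 0.1629]
ee_rot: [0.053, 0.999, -0.0, 0.001]
ft_force: [0.0, 1.0, 0.9]
gripper_width: 0.0293
finger_force: 30.0
```

```bash

python3 -m creep '[{"delta_pos":[0,0,-1],"twist":[0,0,0],"gripper":0},{"delta_pos":[0,0,-1],"twist":[0,0,0],"gripper":0},{"delta_pos":[0,0,-1],"twist":[0,0,0],"gripper":0},{"delta_pos":[0,0,-1],"twist":[0,0,0],"gripper":0},{"delta_pos":[0,0,-15],"twist":[0,0,0],"gripper":0},{"delta_pos":[0,0,-40],"twist":[0,0,0],"gripper":0},{"delta_pos":[0,0,-62],"twist":[0,0,0],"gripper":0},{"delta_pos":[0,5,-70],"twist":[0,0,0],"gripper":0}]'
python3 -m creep '[{"delta_pos":[-3,25,0],"twist":[0,0,0],"gripper":0},{"delta_pos":[-6,60,0],"twist":[0,0,0],"gripper":0},{"delta_pos":[-10,100,0],"twist":[0,0,0],"gripper":0},{"delta_pos":[-14,140,0],"twist":[0,0,0],"gripper":0},{"delta_pos":[-18,180,0],"twist":[0,0,0],"gripper":0},{"delta_pos":[-22,220,0],"twist":[0,0,0],"gripper":0},{"delta_pos":[-26,260,0],"twist":[0,0,0],"gripper":0},{"delta_pos":[-30,300,0],"twist":[0,0,0],"gripper":0}]'
python3 -m creep '[{"delta_pos":[-4,40,0],"twist":[0,0,0],"gripper":0},{"delta_pos":[-8,80,0],"twist":[0,0,0],"gripper":0},{"delta_pos":[-12,120,0],"twist":[0,0,0],"gripper":0},{"delta_pos":[-16,160,0],"twist":[0,0,0],"gripper":0},{"delta_pos":[-20,200,15],"twist":[0,0,0],"gripper":0},{"delta_pos":[-24,235,35],"twist":[0,0,0],"gripper":0},{"delta_pos":[-27,260,50],"twist":[0,0,0],"gripper":0},{"delta_pos":[-27,270,60],"twist":[0,0,0],"gripper":0}]'
python3 -m creep '[{"delta_pos":[0,0,0],"twist":[0,0,0],"gripper":0},{"delta_pos":[0,0,0],"twist":[0,0,0],"gripper":0},{"delta_pos":[0,0,0],"twist":[0,0,0],"gripper":0},{"delta_pos":[0,0,0],"twist":[0,0,0],"gripper":0},{"delta_pos":[0,0,0],"twist":[0,0,0],"gripper":0}]'
python3 -c "
from h import *
go(.582,.2885,.0645,-6.3)
r=bot.read_camera('wrist');cv2.imwrite('pics/w4.png',r['frame'][:,:,::-1])
r=bot.read_camera('top');cv2.imwrite('pics/t4.png',r['frame'][:,:,::-1])
"
```

```text
clock: 25.75
ee_pos: [0.4655, -0.2738, 0.2355]
ee_rot: [0.053, 0.999, -0.002, 0.002]
ft_force: [0.4, -0.0, 0.8]
gripper_width: 0.079
finger_force: 0.0
clock: 26.42
ee_pos: [0.5256, 0.0249, 0.2314]
ee_rot: [0.053, 0.999, 0.0, -0.0]
ft_force: [1.2, -0.4, 0.1]
gripper_width: 0.094
finger_force: 0.0
clock: 27.08
ee_pos: [0.5798, 0.2918, 0.1682]
ee_rot: [0.051, 0.999, -0.0, -0.002]
ft_force: [0.3, -1.7, -1.0]
gripper_width: 0.0941
finger_force: 0.0
clock: 27.5
ee_pos: [0.5819, 0.2869, 0.174]
ee_rot: [0.054, 0.999, 0.001, 0.001]
ft_force: [0.7, 0.1, 0.5]
gripper_width: 0.0944
finger_force: 0.0
t 27.5 p [0.5819 0.2869 0.174 ] w 0.0944 ff 0.0 ft [0.7 0.1 0.5]
delta [  0.4   1.4 109.5] twist [0.07 0.16 0.15]
```

View pics/w4.png

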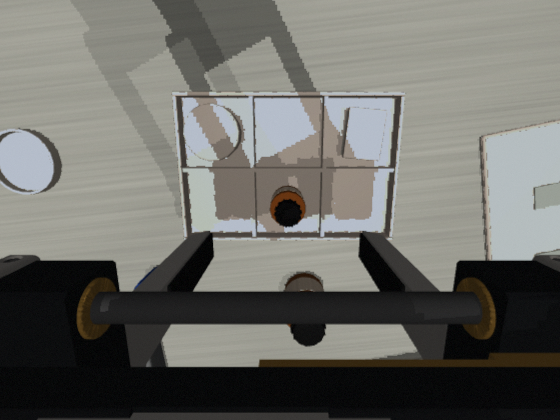

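View pics/t4.png

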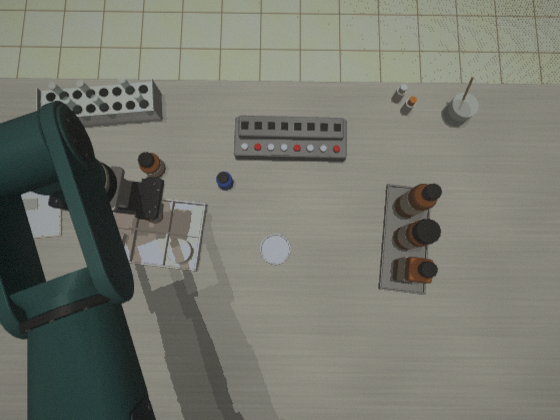

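All three tall bottles stand on the tray (top view, (425,195), (420,233), (420,271)). The oil cap is centred between the fingers at (288,212) in the wrist view.

```bash

python3 -m creep '[{"delta_pos":[0,1,12],"twist":[0,0,0],"gripper":0.15},{"delta_pos":[0,1,32],"twist":[0,0,0],"gripper":0.3},{"delta_pos":[0,1,56],"twist":[0,0,0],"gripper":0.3},{"delta_pos":[0,1,80],"twist":[0,0,0],"gripper":0.3},{"delta_pos":[0,1,98],"twist":[0,0,0],"gripper":0.3},{"delta_pos":[0,1,106],"twist":[0,0,0],"gripper":0.3},{"delta_pos":[0,1,109],"twist":[0,0,0],"gripper":0.3},{"delta_pos":[0,1,109],"twist":[0,0,0],"gripper":0.3}]'
python3 -m creep '[{"delta_pos":[0,0,0],"twist":[0,0,0],"gripper":1},{"delta_pos":[0,0,0],"twist":[0,0,0],"gripper":1},{"delta_pos":[0,0,0],"twist":[0,0,0],"gripper":1},{"delta_pos":[0,0,0],"twist":[0,0,0],"gripper":1},{"delta_pos":[0,0,0],"twist":[0,0,0],"gripper":1},{"delta_pos":[0,0,0],"twist":[0,0,0],"gripper":1},{"delta_pos":[0,0,0],"twist":[0,0,0],"gripper":1},{"delta_pos":[0,0,0],"twist":[0,0,0],"gripper":1}]'
python3 -m creep '[{"delta_pos":[0,0,-4],"twist":[0,0,0],"gripper":1},{"delta_pos":[0,0,-12],"twist":[0,0,0],"gripper":1},{"delta_pos":[0,0,-25],"twist":[0,0,0],"gripper":1},{"delta_pos":[0,0,-42],"twist":[0,0,0],"gripper":1},{"delta_pos":[0,0,-58],"twist":[0,0,0],"gripper":1},{"delta_pos":[0,0,-68],"twist":[0,0,0],"gripper":1},{"delta_pos":[0,0,-70],"twist":[0,0,0],"gripper":1}]'
python3 - <<'E'
from h import *
go(.5085,.014,.133)
r=bot.read_camera("top"); print(ray(r,(275.8,249.8),.012))
E
```

```text
clock: 28.27
ee_pos: [0.581, 0.289, 0.0622]
ee_rot: [0.053, 0.999, -0.0, -0.001]
ft_force: [0.2, 1.0, 0.2]
gripper_width: 0.066
finger_force: 0.0
clock: 28.93
ee_pos: [0.5817, 0.2894, 0.0639]
ee_rot: [0.053, 0.999, 0.0, 0.001]
ft_force: [-0.9, -0.1, 4.7]
gripper_width: 0.0338
finger_force: 30.0
clock: 29.52
ee_pos: [0.5827, 0.2898, 0.1369]
ee_rot: [0.053, 0.999, 0.001, 0.003]
ft_force: [0.9, 0.5, -0.2]
gripper_width: 0.0339
finger_force: 30.0
t 29.52 p [0.5827 0.2898 0.1369] w 0.0339 ff 30.0 ft [ 0.9  0.5 -0.2]
delta [  44.9 -282.1    2.9] twist [0.16 0.3  0.27]
[0.5064753  0.00984333 0.012     ]
```

```bash
python3 - <<'E'
from h import *
r=bot.read_camera('side');a=r['frame'][180:400,130:350,::-1]
w=bot.read_camera('wrist')['frame'][60:280,180:400,::-1]
cv2.imwrite('pics/s5.png',cv2.resize(np.hstack([a,w]),None,fx=1.8,fy=1.8))
E
```

```text
(no output)
```

View pics/s5.png

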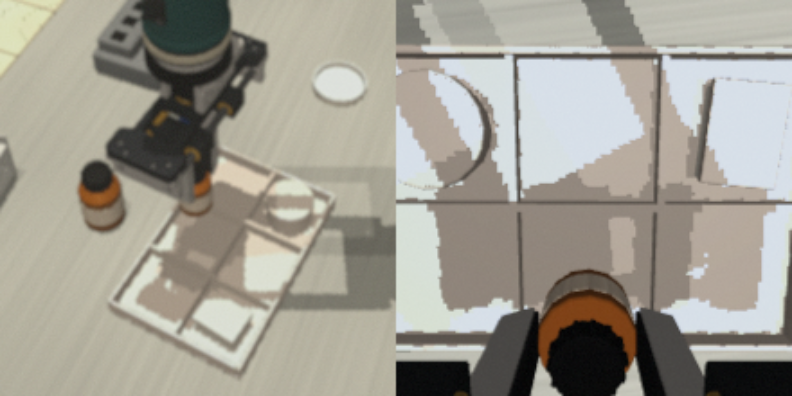

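The oil bottle is lifted and upright, held at its shoulder, and its caddy cell is empty.

```bash

python3 -m creep '[{"delta_pos":[1,-8,0],"twist":[0,0,0],"gripper":1},{"delta_pos":[4,-25,0],"twist":[0,0,0],"gripper":1},{"delta_pos":[8,-50,0],"twist":[0,0,0],"gripper":1},{"delta_pos":[12,-80,0],"twist":[0,0,0],"gripper":1},{"delta_pos":[17,-110,0],"twist":[0,0,0],"gripper":1},{"delta_pos":[22,-140,0],"twist":[0,0,0],"gripper":1},{"delta_pos":[27,-170,0],"twist":[0,0,0],"gripper":1},{"delta_pos":[32,-200,0],"twist":[0,0,0],"gripper":1}]'
python3 -m creep '[{"delta_pos":[4,-28,0],"twist":[0,0,0],"gripper":1},{"delta_pos":[8,-52,0],"twist":[0,0,0],"gripper":1},{"delta_pos":[11,-70,0],"twist":[0,0,0],"gripper":1},{"delta_pos":[12,-80,0],"twist":[0,0,0],"gripper":1},{"delta_pos":[12,-83,0],"twist":[0,0,0],"gripper":1},{"delta_pos":[12,-83,5],"twist":[0,0,0],"gripper":1},{"delta_pos":[12,-83,15],"twist":[0,0,0],"gripper":1},{"delta_pos":[12,-83,30],"twist":[0,0,0],"gripper":1}]'
python3 -m creep '[{"delta_pos":[0,0,6],"twist":[0,0,0],"gripper":1},{"delta_pos":[0,0,10],"twist":[0,0,0],"gripper":1},{"delta_pos":[0,0,10],"twist":[0,0,0],"gripper":1},{"delta_pos":[0,0,10],"twist":[0,0,0],"gripper":1}]'
python3 - <<'E'
from h import *
go(.508,.0125,.064)
r=bot.read_camera('side');a=r['frame'][120:290,220:390,::-1]
w=bot.read_camera('top')['frame'][170:340,190:360,::-1]
cv2.imwrite('pics/s6.png',cv2.resize(np.hstack([a,w]),None,fx=2.3,fy=2.3))
E
```

```text
clock: 30.33
ee_pos: [0.5268, 0.0919, 0.1315]
ee_rot: [0.053, 0.999, -0.0, -0.001]
ft_force: [0.5, 0.7, -0.1]
gripper_width: 0.034
finger_force: 30.0
clock: 31.0
ee_pos: [0.5088, 0.0133, 0.1031]
ee_rot: [0.052, 0.999, 0.0, 0.001]
ft_force: [0.6, -0.5, -0.6]
gripper_width: 0.034
finger_force: 30.0
clock: 31.33
ee_pos: [0.5078, 0.0129, 0.0928]
ee_rot: [0.052, 0.999, 0.0, -0.0]
ft_force: [-0.1, 0.4, -0.0]
gripper_width: 0.0343
finger_force: 30.0
t 31.33 p [0.5078 0.0129 0.0928] w 0.0343 ff 30.0 ft [-0.1  0.4 -0. ]
delta [-0.2 -0.4 28.8] twist [ 0.01 -0.02  0.32]
```

View pics/s6.png

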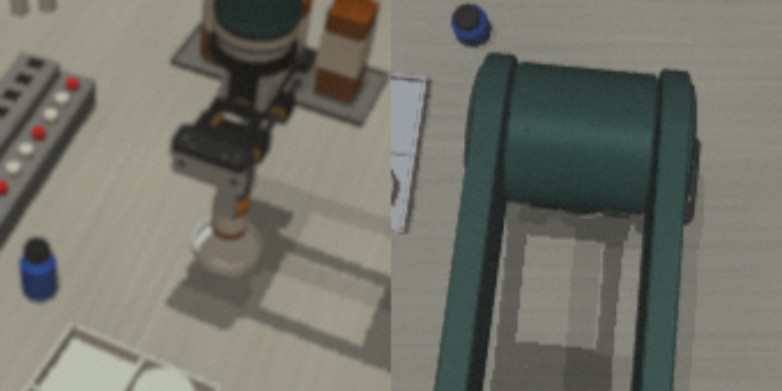

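The bottle hangs upright above the dish, so I lower it.

```bash

python3 -m creep '[{"delta_pos":[0,0,6],"twist":[0,0,0],"gripper":1},{"delta_pos":[0,0,14],"twist":[0,0,0],"gripper":1},{"delta_pos":[0,0,20],"twist":[0,0,0],"gripper":1},{"delta_pos":[0,0,24],"twist":[0,0,0],"gripper":1},{"delta_pos":[0,0,26],"twist":[0,0,0],"gripper":1},{"delta_pos":[0,0,26],"twist":[0,0,0],"gripper":1},{"delta_pos":[0,0,26],"twist":[0,0,0],"gripper":1}]'
python3 -m creep '[{"delta_pos":[0,0,1],"twist":[0,0,0],"gripper":1},{"delta_pos":[0,0,2],"twist":[0,0,0],"gripper":1},{"delta_pos":[0,0,2.5],"twist":[0,0,0],"gripper":1},{"delta_pos":[0,0,2.5],"twist":[0,0,0],"gripper":1},{"delta_pos":[0,0,2.5],"twist":[0,0,0],"gripper":1}]'

```

```text
clock: 32.02
ee_pos: [0.5077, 0.0124, 0.0668]
ee_rot: [0.053, 0.999, 0.0, -0.0]
ft_force: [-0.9, 0.3, 0.2]
gripper_width: 0.0344
finger_force: 30.0
clock: 32.43
ee_pos: [0.5078, 0.0124, 0.0646]
ee_rot: [0.053, 0.999, 0.0, 0.0]
ft_force: [-0.5, -0.4, -1.3]
gripper_width: 0.0341
finger_force: 30.0
```

```bash

python3 -m creep '[{"delta_pos":[0,0,0.5],"twist":[0,0,0],"gripper":1},{"delta_pos":[0,0,0.5],"twist":[0,0,0],"gripper":1},{"delta_pos":[0,0,0.5],"twist":[0,0,0],"gripper":1}]'
python3 -m creep '[{"delta_pos":[0,0,0.5],"twist":[0,0,0],"gripper":1},{"delta_pos":[0,0,1],"twist":[0,0,0],"gripper":1},{"delta_pos":[0,0,1],"twist":[0,0,0],"gripper":1},{"delta_pos":[0,0,1],"twist":[0,0,0],"gripper":1}]'

```

```text
clock: 32.68
ee_pos: [0.5078, 0.0124, 0.064]
ee_rot: [0.053, 0.999, 0.0, 0.0]
ft_force: [-0.8, 0.2, 0.2]
gripper_width: 0.0344
finger_force: 30.0
clock: 33.02
ee_pos: [0.508, 0.0124, 0.0638]
ee_rot: [0.053, 0.999, 0.0, 0.0]
ft_force: [-2.6, 1.1, 5.4]
gripper_width: 0.0344
finger_force: 30.0
```

```bash

python3 -m creep '[{"delta_pos":[0,0,-1],"twist":[0,0,0],"gripper":0},{"delta_pos":[0,0,-1],"twist":[0,0,0],"gripper":0},{"delta_pos":[0,0,-1],"twist":[0,0,0],"gripper":0},{"delta_pos":[0,0,-1],"twist":[0,0,0],"gripper":0},{"delta_pos":[0,0,-5],"twist":[0,0,0],"gripper":0},{"delta_pos":[0,0,-25],"twist":[0,0,0],"gripper":0},{"delta_pos":[0,0,-55],"twist":[0,0,0],"gripper":0},{"delta_pos":[0,0,-90],"twist":[0,0,0],"gripper":0}]'
python3 -m creep '[{"delta_pos":[0,0,-35],"twist":[0,0,0],"gripper":0},{"delta_pos":[0,0,-65],"twist":[0,0,0],"gripper":0},{"delta_pos":[0,0,-80],"twist":[0,0,0],"gripper":0},{"delta_pos":[-8,-18,-82],"twist":[0,0,0],"gripper":0},{"delta_pos":[-24,-50,-82],"twist":[0,0,0],"gripper":0},{"delta_pos":[-41,-86,-82],"twist":[0,0,0],"gripper":0},{"delta_pos":[-58,-122,-82],"twist":[0,0,0],"gripper":0},{"delta_pos":[-75,-158,-82],"twist":[0,0,0],"gripper":0}]'
python3 -m creep '[{"delta_pos":[-17,-36,0],"twist":[0,0,0],"gripper":0},{"delta_pos":[-33,-70,0],"twist":[0,0,0],"gripper":0},{"delta_pos":[-47,-100,0],"twist":[0,0,0],"gripper":0},{"delta_pos":[-56,-122,0],"twist":[0,0,0],"gripper":0},{"delta_pos":[-61,-132,0],"twist":[0,0,0],"gripper":0},{"delta_pos":[-61,-133,0],"twist":[0,0,0],"gripper":0},{"delta_pos":[-61,-133,0],"twist":[0,0,0],"gripper":0},{"delta_pos":[-61,-133,0],"twist":[0,0,0],"gripper":0}]'
python3 -c "
from h import *
r=bot.read_camera('top');print(ray(r,(224,188),.0))
cv2.imwrite('pics/t7.png',cv2.resize(r['frame'][170:300,200:360,::-1],None,fx=3,fy=3))
print(bot.pinpoint('side','oil_bottle'))
for i in range(3): bot.read_camera('side')
go(.6127,-.2915,.1725)"
```

```text
clock: 33.68
ee_pos: [0.5062, 0.0126, 0.1519]
ee_rot: [0.053, 0.999, 0.0, -0.003]
ft_force: [0.8, -0.6, -0.1]
gripper_width: 0.0841
finger_force: 0.0
clock: 34.35
ee_pos: [0.5662, -0.1541, 0.2353]
ee_rot: [0.052, 0.999, 0.0, 0.0]
ft_force: [1.0, 1.1, -1.0]
gripper_width: 0.0939
finger_force: 0.0
clock: 35.02
ee_pos: [0.6124, -0.2897, 0.2353]
ee_rot: [0.052, 0.999, 0.0, 0.0]
ft_force: [-0.4, -1.2, 0.3]
gripper_width: 0.0938
finger_force: 0.0
[0.65047674 0.13313841 0.        ]
[{'pixel': [184.2, 299.5], 'conf': 0.84}, {'pixel': [237.7, 242.3], 'conf': 0.6}, {'pixel': [321.0, 216.7], 'conf': 0.59}]
t 35.27 p [ 0.6125 -0.29    0.2356] w 0.094 ff 0.0 ft [ 0.7 -0.7  0.3]
delta [-0.3 -1.5 63.1] twist [-0.    0.04  0.36]
```

View pics/t7.png

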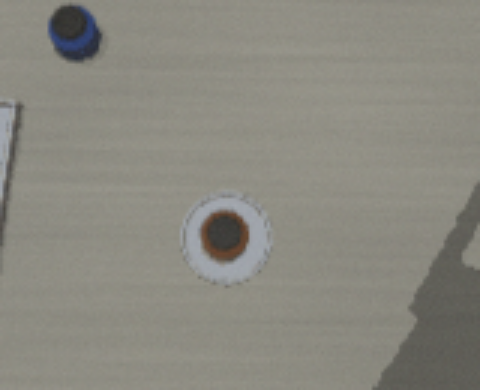

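The oil bottle stands upright in the middle of the dish ((225,235) in the crop). Next I return the round bottle.

```bash

python3 -m creep '[{"delta_pos":[0,-1.5,12],"twist":[0,0,0],"gripper":0.2},{"delta_pos":[0,-1.5,28],"twist":[0,0,0],"gripper":0.35},{"delta_pos":[0,-1.5,44],"twist":[0,0,0],"gripper":0.35},{"delta_pos":[0,-1.5,56],"twist":[0,0,0],"gripper":0.35},{"delta_pos":[0,-1.5,62],"twist":[0,0,0],"gripper":0.35},{"delta_pos":[0,-1.5,63],"twist":[0,0,0],"gripper":0.35},{"delta_pos":[0,-1.5,63],"twist":[0,0,0],"gripper":0.35},{"delta_pos":[0,-1.5,63],"twist":[0,0,0],"gripper":1}]'
python3 -m creep '[{"delta_pos":[0,0,0],"twist":[0,0,0],"gripper":1},{"delta_pos":[0,0,0],"twist":[0,0,0],"gripper":1},{"delta_pos":[0,0,0],"twist":[0,0,0],"gripper":1},{"delta_pos":[0,0,0],"twist":[0,0,0],"gripper":1},{"delta_pos":[0,0,0],"twist":[0,0,0],"gripper":1},{"delta_pos":[0,0,0],"twist":[0,0,0],"gripper":1},{"delta_pos":[0,0,0],"twist":[0,0,0],"gripper":1}]'
python3 -m creep '[{"delta_pos":[0,0,-4],"twist":[0,0,0],"gripper":1},{"delta_pos":[0,0,-12],"twist":[0,0,0],"gripper":1},{"delta_pos":[0,0,-25],"twist":[0,0,0],"gripper":1},{"delta_pos":[0,0,-42],"twist":[0,0,0],"gripper":1},{"delta_pos":[0,0,-58],"twist":[0,0,0],"gripper":1},{"delta_pos":[0,0,-68],"twist":[0,0,0],"gripper":1},{"delta_pos":[0,0,-70],"twist":[0,0,0],"gripper":1}]'
python3 -c "
from h import *
go(.5951,.3633,.2425)"
```

```text
clock: 35.93
ee_pos: [0.6127, -0.293, 0.1729]
ee_rot: [0.053, 0.999, -0.0, 0.001]
ft_force: [-0.1, 0.5, 0.3]
gripper_width: 0.0571
finger_force: 0.0
clock: 36.52
ee_pos: [0.6125, -0.2926, 0.1725]
ee_rot: [0.052, 0.999, 0.0, 0.0]
ft_force: [0.7, 1.1, 2.2]
gripper_width: 0.0291
finger_force: 30.0
clock: 37.1
ee_pos: [0.6132, -0.2934, 0.2458]
ee_rot: [0.053, 0.999, -0.001, 0.003]
ft_force: [0.4, -0.4, -3.4]
gripper_width: 0.0291
finger_force: 30.0
t 37.1 p [ 0.6132 -0.2934  0.2458] w 0.0291 ff 30.0 ft [ 0.4 -0.4 -3.4]
delta [ 87.1 651.2   1.3] twist [-0.14  0.3   0.26]
```

```bash

python3 -m creep '[{"delta_pos":[3,8,0],"twist":[0,0,0],"gripper":1},{"delta_pos":[9,25,0],"twist":[0,0,0],"gripper":1},{"delta_pos":[16,52,0],"twist":[0,0,0],"gripper":1},{"delta_pos":[24,84,0],"twist":[0,0,0],"gripper":1},{"delta_pos":[32,116,0],"twist":[0,0,0],"gripper":1},{"delta_pos":[39,148,0],"twist":[0,0,0],"gripper":1},{"delta_pos":[45,180,0],"twist":[0,0,0],"gripper":1},{"delta_pos":[50,212,0],"twist":[0,0,0],"gripper":1}]'
python3 -m creep '[{"delta_pos":[4,32,0],"twist":[0,0,0],"gripper":1},{"delta_pos":[7,64,0],"twist":[0,0,0],"gripper":1},{"delta_pos":[10,96,0],"twist":[0,0,0],"gripper":1},{"delta_pos":[13,128,0],"twist":[0,0,0],"gripper":1},{"delta_pos":[16,160,0],"twist":[0,0,0],"gripper":1},{"delta_pos":[19,192,0],"twist":[0,0,0],"gripper":1},{"delta_pos":[22,224,0],"twist":[0,0,0],"gripper":1},{"delta_pos":[25,256,0],"twist":[0,0,0],"gripper":1}]'
python3 -m creep '[{"delta_pos":[3,32,0],"twist":[0,0,0],"gripper":1},{"delta_pos":[6,64,0],"twist":[0,0,0],"gripper":1},{"delta_pos":[8,96,0],"twist":[0,0,0],"gripper":1},{"delta_pos":[10,126,0],"twist":[0,0,0],"gripper":1},{"delta_pos":[11,152,0],"twist":[0,0,0],"gripper":1},{"delta_pos":[12,170,0],"twist":[0,0,0],"gripper":1},{"delta_pos":[12,180,0],"twist":[0,0,0],"gripper":1},{"delta_pos":[12,182,0],"twist":[0,0,0],"gripper":1}]'
python3 -m creep '[{"delta_pos":[0,0,0],"twist":[0,0,0],"gripper":1},{"delta_pos":[0,0,0],"twist":[0,0,0],"gripper":1},{"delta_pos":[0,0,0],"twist":[0,0,0],"gripper":1},{"delta_pos":[0,0,0],"twist":[0,0,0],"gripper":1}]'
python3 -c "
from h import *
go(.5948,.3635,.1725)"
```

```text
clock: 37.77
ee_pos: [0.5833, -0.0745, 0.2405]
ee_rot: [0.053, 0.999, 0.0, -0.001]
ft_force: [1.1, -0.1, -2.6]
gripper_width: 0.0292
finger_force: 30.0
clock: 38.43
ee_pos: [0.5854, 0.1824, 0.2404]
ee_rot: [0.052, 0.999, -0.0, -0.001]
ft_force: [1.0, -0.1, -3.2]
gripper_width: 0.0296
finger_force: 30.0
clock: 39.1
ee_pos: [0.5929, 0.3647, 0.24]
ee_rot: [0.051, 0.999, -0.0, -0.001]
ft_force: [-0.7, -0.6, -3.4]
gripper_width: 0.0293
finger_force: 30.0
clock: 39.43
ee_pos: [0.5944, 0.3614, 0.2424]
ee_rot: [0.053, 0.999, -0.0, 0.0]
ft_force: [0.4, -0.0, -2.7]
gripper_width: 0.0293
finger_force: 30.0
t 39.43 p [0.5944 0.3614 0.2424] w 0.0293 ff 30.0 ft [ 0.4 -0.  -2.7]
delta [-0.2  2.1 69.9] twist [-0.    0.02  0.17]
```

```bash

python3 -m creep '[{"delta_pos":[0,2,8],"twist":[0,0,0],"gripper":1},{"delta_pos":[0,2,20],"twist":[0,0,0],"gripper":1},{"delta_pos":[0,2,36],"twist":[0,0,0],"gripper":1},{"delta_pos":[0,2,52],"twist":[0,0,0],"gripper":1},{"delta_pos":[0,2,62],"twist":[0,0,0],"gripper":1},{"delta_pos":[0,2,66],"twist":[0,0,0],"gripper":1},{"delta_pos":[0,2,67.5],"twist":[0,0,0],"gripper":1},{"delta_pos":[0,2,67.5],"twist":[0,0,0],"gripper":1}]'
python3 -m creep '[{"delta_pos":[0,0,0.5],"twist":[0,0,0],"gripper":1},{"delta_pos":[0,0,1.5],"twist":[0,0,0],"gripper":1},{"delta_pos":[0,0,2.5],"twist":[0,0,0],"gripper":1},{"delta_pos":[0,0,3],"twist":[0,0,0],"gripper":1},{"delta_pos":[0,0,3],"twist":[0,0,0],"gripper":1},{"delta_pos":[0,0,3],"twist":[0,0,0],"gripper":1}]'

```

```text
clock: 40.1
ee_pos: [0.5943, 0.3648, 0.1744]
ee_rot: [0.053, 0.999, 0.0, 0.0]
ft_force: [0.8, 0.4, -2.4]
gripper_width: 0.0292
finger_force: 30.0
clock: 40.6
ee_pos: [0.5946, 0.365, 0.1725]
ee_rot: [0.053, 0.999, 0.001, 0.001]
ft_force: [0.5, 0.7, -0.3]
gripper_width: 0.0294
finger_force: 30.0
```

```bash

python3 -m creep '[{"delta_pos":[0,0,0.5],"twist":[0,0,0],"gripper":0},{"delta_pos":[0,0,0],"twist":[0,0,0],"gripper":0},{"delta_pos":[0,0,0],"twist":[0,0,0],"gripper":0},{"delta_pos":[0,0,0],"twist":[0,0,0],"gripper":0},{"delta_pos":[0,0,-15],"twist":[0,0,0],"gripper":0},{"delta_pos":[0,0,-40],"twist":[0,0,0],"gripper":0},{"delta_pos":[0,0,-62],"twist":[0,0,0],"gripper":0},{"delta_pos":[0,-5,-68],"twist":[0,0,0],"gripper":0}]'
python3 -m creep '[{"delta_pos":[3,-30,0],"twist":[0,0,0],"gripper":0},{"delta_pos":[7,-70,0],"twist":[0,0,0],"gripper":0},{"delta_pos":[11,-110,0],"twist":[0,0,0],"gripper":0},{"delta_pos":[15,-150,0],"twist":[0,0,0],"gripper":0},{"delta_pos":[19,-190,0],"twist":[0,0,0],"gripper":0},{"delta_pos":[23,-230,0],"twist":[0,0,0],"gripper":0},{"delta_pos":[27,-270,0],"twist":[0,0,0],"gripper":0},{"delta_pos":[31,-310,0],"twist":[0,0,0],"gripper":0}]'
python3 -m creep '[{"delta_pos":[4,-40,0],"twist":[0,0,0],"gripper":0},{"delta_pos":[8,-80,0],"twist":[0,0,0],"gripper":0},{"delta_pos":[12,-120,0],"twist":[0,0,0],"gripper":0},{"delta_pos":[16,-160,0],"twist":[0,0,0],"gripper":0},{"delta_pos":[20,-200,0],"twist":[0,0,0],"gripper":0},{"delta_pos":[24,-240,0],"twist":[0,0,0],"gripper":0},{"delta_pos":[27,-275,0],"twist":[0,0,0],"gripper":0},{"delta_pos":[29,-305,0],"twist":[0,0,0],"gripper":0}]'
python3 -m creep '[{"delta_pos":[1,-20,0],"twist":[0,0,0],"gripper":0},{"delta_pos":[1,-32,0],"twist":[0,0,0],"gripper":0},{"delta_pos":[1,-33,0],"twist":[0,0,0],"gripper":0},{"delta_pos":[1,-33,0],"twist":[0,0,0],"gripper":0},{"delta_pos":[1,-33,0],"twist":[0,0,0],"gripper":0},{"delta_pos":[1,-33,0],"twist":[0,0,0],"gripper":0}]'
python3 -c "
from h import *
r=bot.read_camera('top');cv2.imwrite('pics/t8.png',cv2.resize(r['frame'][140:290,60:260,::-1],None,fx=3,fy=3))
go(.4645,-.278,.163)"
```

```text
clock: 41.27
ee_pos: [0.5948, 0.3609, 0.2443]
ee_rot: [0.052, 0.999, 0.002, 0.003]
ft_force: [-0.2, 0.7, 1.2]
gripper_width: 0.0794
finger_force: 0.0
clock: 41.93
ee_pos: [0.5291, 0.0528, 0.2388]
ee_rot: [0.053, 0.999, -0.0, -0.0]
ft_force: [-0.0, -0.8, -0.2]
gripper_width: 0.0938
finger_force: 0.0
clock: 42.6
ee_pos: [0.4679, -0.2479, 0.2388]
ee_rot: [0.054, 0.999, -0.0, -0.0]
ft_force: [0.1, 0.6, -0.1]
gripper_width: 0.0939
finger_force: 0.0
clock: 43.1
ee_pos: [0.4654, -0.2768, 0.2395]
ee_rot: [0.052, 0.999, 0.0, 0.0]
ft_force: [-0.8, 0.5, -1.0]
gripper_width: 0.094
finger_force: 0.0
t 43.15 p [ 0.4654 -0.2769  0.2396] w 0.0937 ff 0.0 ft [ 0.5 -0.4  1.3]
delta [ 0.9 -1.2 76.6] twist [0.01 0.02 0.39]
```

View pics/t8.png

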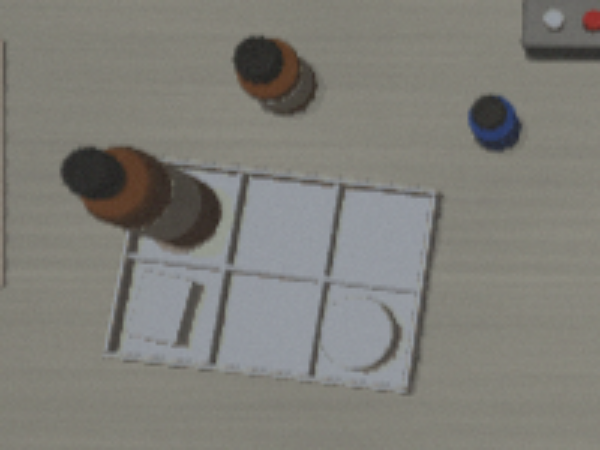

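The round bottle stands upright in the back left compartment ((130,200) in the crop), and the other things are undisturbed. Next is the square bottle.

```bash

python3 -m creep '[{"delta_pos":[0.5,-1,12],"twist":[0,0,0],"gripper":0.2},{"delta_pos":[0.5,-1,30],"twist":[0,0,0],"gripper":0.35},{"delta_pos":[0.5,-1,50],"twist":[0,0,0],"gripper":0.35},{"delta_pos":[0.5,-1,66],"twist":[0,0,0],"gripper":0.35},{"delta_pos":[0.5,-1,74],"twist":[0,0,0],"gripper":0.35},{"delta_pos":[0.5,-1,76],"twist":[0,0,0],"gripper":0.35},{"delta_pos":[0.5,-1,76],"twist":[0,0,0],"gripper":0.35},{"delta_pos":[0.5,-1,76],"twist":[0,0,0],"gripper":1}]'
python3 -m creep '[{"delta_pos":[0,0,0],"twist":[0,0,0],"gripper":1},{"delta_pos":[0,0,0],"twist":[0,0,0],"gripper":1},{"delta_pos":[0,0,0],"twist":[0,0,0],"gripper":1},{"delta_pos":[0,0,0],"twist":[0,0,0],"gripper":1},{"delta_pos":[0,0,0],"twist":[0,0,0],"gripper":1},{"delta_pos":[0,0,0],"twist":[0,0,0],"gripper":1},{"delta_pos":[0,0,0],"twist":[0,0,0],"gripper":1}]'
python3 -m creep '[{"delta_pos":[0,0,-4],"twist":[0,0,0],"gripper":1},{"delta_pos":[0,0,-12],"twist":[0,0,0],"gripper":1},{"delta_pos":[0,0,-25],"twist":[0,0,0],"gripper":1},{"delta_pos":[0,0,-42],"twist":[0,0,0],"gripper":1},{"delta_pos":[0,0,-58],"twist":[0,0,0],"gripper":1},{"delta_pos":[0,0,-72],"twist":[0,0,0],"gripper":1},{"delta_pos":[0,0,-80],"twist":[0,0,0],"gripper":1}]'
python3 -c "
from h import *
go(.5785,.2165,.243)"
```

```text
clock: 43.82
ee_pos: [0.4649, -0.2792, 0.1643]
ee_rot: [0.052, 0.999, -0.0, 0.001]
ft_force: [-0.9, 0.3, -0.1]
gripper_width: 0.0569
finger_force: 0.0
clock: 44.4
ee_pos: [0.4646, -0.2792, 0.164]
ee_rot: [0.053, 0.999, -0.0, 0.0]
ft_force: [-0.1, 1.0, 2.3]
gripper_width: 0.0293
finger_force: 30.0
clock: 44.98
ee_pos: [0.4648, -0.2795, 0.2454]
ee_rot: [0.053, 0.999, -0.001, 0.001]
ft_force: [1.0, -0.7, -2.8]
gripper_width: 0.0293
finger_force: 30.0
t 44.98 p [ 0.4648 -0.2795  0.2454] w 0.0293 ff 30.0 ft [ 1.  -0.7 -2.8]
delta [-61.  505.2   1.9] twist [-0.06  0.1   0.27]
```

```bash

python3 -m creep '[{"delta_pos":[-5,8,0],"twist":[0,0,0],"gripper":1},{"delta_pos":[-15,25,0],"twist":[0,0,0],"gripper":1},{"delta_pos":[-28,50,0],"twist":[0,0,0],"gripper":1},{"delta_pos":[-42,78,0],"twist":[0,0,0],"gripper":1},{"delta_pos":[-56,106,0],"twist":[0,0,0],"gripper":1},{"delta_pos":[-68,136,0],"twist":[0,0,0],"gripper":1},{"delta_pos":[-76,167,0],"twist":[0,0,0],"gripper":1},{"delta_pos":[-80,199,0],"twist":[0,0,0],"gripper":1}]'
python3 -m creep '[{"delta_pos":[-1,32,0],"twist":[0,0,0],"gripper":1},{"delta_pos":[-1,64,0],"twist":[0,0,0],"gripper":1},{"delta_pos":[0,96,0],"twist":[0,0,0],"gripper":1},{"delta_pos":[3,128,0],"twist":[0,0,0],"gripper":1},{"delta_pos":[7,160,0],"twist":[0,0,0],"gripper":1},{"delta_pos":[11,192,0],"twist":[0,0,0],"gripper":1},{"delta_pos":[15,224,0],"twist":[0,0,0],"gripper":1},{"delta_pos":[17,254,0],"twist":[0,0,0],"gripper":1}]'
python3 -m creep '[{"delta_pos":[1,26,0],"twist":[0,0,0],"gripper":1},{"delta_pos":[2,42,0],"twist":[0,0,0],"gripper":1},{"delta_pos":[2,50,0],"twist":[0,0,0],"gripper":1},{"delta_pos":[2,52,0],"twist":[0,0,0],"gripper":1},{"delta_pos":[2,52,0],"twist":[0,0,0],"gripper":1},{"delta_pos":[2,52,0],"twist":[0,0,0],"gripper":1},{"delta_pos":[2,52,0],"twist":[0,0,0],"gripper":1},{"delta_pos":[2,52,0],"twist":[0,0,0],"gripper":1}]'
python3 -c "
from h import *
r=bot.read_camera('wrist');cv2.imwrite('pics/w9.png',r['frame'][:,:,::-1])
go(.5785,.2165,.164)"
```

```text
clock: 45.65
ee_pos: [0.5654, -0.0875, 0.2415]
ee_rot: [0.053, 0.999, 0.001, -0.001]
ft_force: [0.2, -0.3, -3.1]
gripper_width: 0.0292
finger_force: 30.0
clock: 46.32
ee_pos: [0.5735, 0.1674, 0.2419]
ee_rot: [0.052, 0.999, 0.0, -0.001]
ft_force: [0.1, 0.3, -2.7]
gripper_width: 0.0292
finger_force: 30.0
clock: 46.98
ee_pos: [0.5783, 0.2155, 0.2436]
ee_rot: [0.053, 0.999, -0.0, 0.0]
ft_force: [-0.3, -0.2, -2.8]
gripper_width: 0.0296
finger_force: 30.0
t 47.03 p [0.5783 0.2156 0.2437] w 0.0291 ff 30.0 ft [ 0.3 -0.1 -2.7]
delta [-0.1  0.9 79.7] twist [-0.    0.02  0.18]
```

View pics/w9.png

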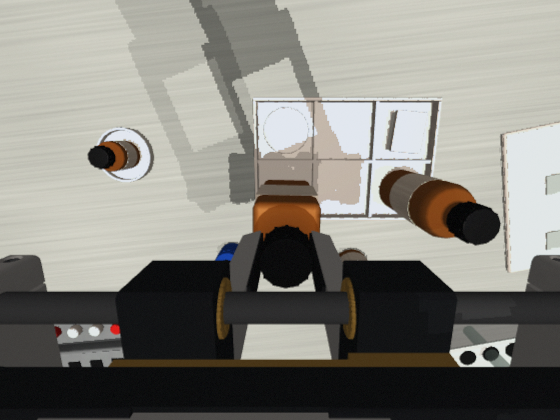

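The bottle is square to the caddy and over the back right compartment, so I lower it.

```bash

python3 -m creep '[{"delta_pos":[0,0.5,8],"twist":[0,0,0],"gripper":1},{"delta_pos":[0,0.5,22],"twist":[0,0,0],"gripper":1},{"delta_pos":[0,0.5,40],"twist":[0,0,0],"gripper":1},{"delta_pos":[0,0.5,56],"twist":[0,0,0],"gripper":1},{"delta_pos":[0,0.5,68],"twist":[0,0,0],"gripper":1},{"delta_pos":[0,0.5,75],"twist":[0,0,0],"gripper":1},{"delta_pos":[0,0.5,77],"twist":[0,0,0],"gripper":1},{"delta_pos":[0,0.5,77],"twist":[0,0,0],"gripper":1}]'
python3 -m creep '[{"delta_pos":[0,0,0.5],"twist":[0,0,0],"gripper":1},{"delta_pos":[0,0,1.5],"twist":[0,0,0],"gripper":1},{"delta_pos":[0,0,2.5],"twist":[0,0,0],"gripper":1},{"delta_pos":[0,0,3.5],"twist":[0,0,0],"gripper":1},{"delta_pos":[0,0,3.5],"twist":[0,0,0],"gripper":1},{"delta_pos":[0,0,3.5],"twist":[0,0,0],"gripper":1}]'

```

```text
clock: 47.7
ee_pos: [0.578, 0.217, 0.166]
ee_rot: [0.053, 0.999, -0.0, -0.0]
ft_force: [0.0, -0.8, -1.7]
gripper_width: 0.0293
finger_force: 30.0
clock: 48.2
ee_pos: [0.5787, 0.2173, 0.1641]
ee_rot: [0.053, 0.999, 0.0, 0.001]
ft_force: [-0.0, 0.9, 0.5]
gripper_width: 0.0296
finger_force: 30.0
```

```bash

python3 -m creep '[{"delta_pos":[0,0,0],"twist":[0,0,0],"gripper":0},{"delta_pos":[0,0,-0.5],"twist":[0,0,0],"gripper":0},{"delta_pos":[0,0,-0.5],"twist":[0,0,0],"gripper":0},{"delta_pos":[0,0,-0.5],"twist":[0,0,0],"gripper":0},{"delta_pos":[0,0,-15],"twist":[0,0,0],"gripper":0},{"delta_pos":[0,0,-40],"twist":[0,0,0],"gripper":0},{"delta_pos":[0,0,-62],"twist":[0,0,0],"gripper":0},{"delta_pos":[0,-4,-70],"twist":[0,0,0],"gripper":0}]'
python3 -m creep '[{"delta_pos":[-1,-30,0],"twist":[0,0,0],"gripper":0},{"delta_pos":[-2,-70,0],"twist":[0,0,0],"gripper":0},{"delta_pos":[-3,-110,0],"twist":[0,0,0],"gripper":0},{"delta_pos":[-4,-150,0],"twist":[0,0,0],"gripper":0},{"delta_pos":[-5,-190,0],"twist":[0,0,0],"gripper":0},{"delta_pos":[-6,-230,0],"twist":[0,0,0],"gripper":0},{"delta_pos":[-7,-270,0],"twist":[0,0,0],"gripper":0},{"delta_pos":[-8,-310,0],"twist":[0,0,0],"gripper":0}]'
python3 -m creep '[{"delta_pos":[-1,-40,0],"twist":[0,0,0],"gripper":0},{"delta_pos":[-2,-80,0],"twist":[0,0,0],"gripper":0},{"delta_pos":[-3,-120,0],"twist":[0,0,0],"gripper":0},{"delta_pos":[-4,-155,0],"twist":[0,0,0],"gripper":0},{"delta_pos":[-5,-180,0],"twist":[0,0,0],"gripper":0},{"delta_pos":[-5,-190,0],"twist":[0,0,0],"gripper":0},{"delta_pos":[-5,-190,0],"twist":[0,0,0],"gripper":0},{"delta_pos":[-5,-190,0],"twist":[0,0,0],"gripper":0}]'
python3 -m creep '[{"delta_pos":[0,0,0],"twist":[0,0,0],"gripper":0},{"delta_pos":[0,0,0],"twist":[0,0,0],"gripper":0},{"delta_pos":[0,0,0],"twist":[0,0,0],"gripper":0},{"delta_pos":[0,0,0],"twist":[0,0,0],"gripper":0}]'
python3 -c "
from h import *
go(.538,-.2855,.147)"
```

```text
clock: 48.87
ee_pos: [0.5789, 0.2139, 0.237]
ee_rot: [0.052, 0.999, 0.001, 0.003]
ft_force: [-0.0, -0.9, 0.7]
gripper_width: 0.0788
finger_force: 0.0
clock: 49.53
ee_pos: [0.5523, -0.0979, 0.2324]
ee_rot: [0.053, 0.999, 0.0, -0.0]
ft_force: [0.6, -0.2, 0.9]
gripper_width: 0.094
finger_force: 0.0
clock: 50.2
ee_pos: [0.538, -0.2848, 0.2324]
ee_rot: [0.053, 0.999, 0.001, -0.0]
ft_force: [0.7, 0.3, 0.3]
gripper_width: 0.094
finger_force: 0.0
clock: 50.53
ee_pos: [0.5385, -0.2842, 0.2333]
ee_rot: [0.052, 0.999, 0.0, 0.0]
ft_force: [-0.8, 0.5, 0.1]
gripper_width: 0.0944
finger_force: 0.0
t 50.53 p [ 0.5385 -0.2842  0.2333] w 0.0944 ff 0.0 ft [-0.8  0.5  0.1]
delta [ 0.4 -1.4 86.3] twist [0.   0.02 0.38]
```

```bash

python3 -m creep '[{"delta_pos":[0.5,-1,12],"twist":[0,0,0],"gripper":0},{"delta_pos":[0.5,-1,30],"twist":[0,0,0],"gripper":0},{"delta_pos":[0.5,-1,50],"twist":[0,0,0],"gripper":0},{"delta_pos":[0.5,-1,68],"twist":[0,0,0],"gripper":0},{"delta_pos":[0.5,-1,80],"twist":[0,0,0],"gripper":0},{"delta_pos":[0.5,-1,85],"twist":[0,0,0],"gripper":0},{"delta_pos":[0.5,-1,86],"twist":[0,0,0],"gripper":0},{"delta_pos":[0.5,-1,86],"twist":[0,0,0],"gripper":0}]'
python3 -m creep '[{"delta_pos":[0,0,0],"twist":[0,0,0],"gripper":1},{"delta_pos":[0,0,0],"twist":[0,0,0],"gripper":1},{"delta_pos":[0,0,0],"twist":[0,0,0],"gripper":1},{"delta_pos":[0,0,0],"twist":[0,0,0],"gripper":1},{"delta_pos":[0,0,0],"twist":[0,0,0],"gripper":1},{"delta_pos":[0,0,0],"twist":[0,0,0],"gripper":1},{"delta_pos":[0,0,0],"twist":[0,0,0],"gripper":1},{"delta_pos":[0,0,0],"twist":[0,0,0],"gripper":1}]'
python3 -m creep '[{"delta_pos":[0,0,0],"twist":[0,0,0],"gripper":1},{"delta_pos":[0,0,-4],"twist":[0,0,0],"gripper":1},{"delta_pos":[0,0,-12],"twist":[0,0,0],"gripper":1},{"delta_pos":[0,0,-25],"twist":[0,0,0],"gripper":1},{"delta_pos":[0,0,-42],"twist":[0,0,0],"gripper":1},{"delta_pos":[0,0,-58],"twist":[0,0,0],"gripper":1},{"delta_pos":[0,0,-72],"twist":[0,0,0],"gripper":1},{"delta_pos":[0,0,-80],"twist":[0,0,0],"gripper":1}]'
python3 -c "
from h import *
go(.511,.2975,.227)"
```

```text
clock: 51.2
ee_pos: [0.5377, -0.2864, 0.1471]
ee_rot: [0.053, 0.999, -0.0, 0.0]
ft_force: [0.3, 0.6, 0.2]
gripper_width: 0.094
finger_force: 0.0
clock: 51.87
ee_pos: [0.5376, -0.2863, 0.147]
ee_rot: [0.053, 0.999, 0.0, 0.0]
ft_force: [-0.2, 0.6, 0.1]
gripper_width: 0.0474
finger_force: 30.0
clock: 52.53
ee_pos: [0.5383, -0.2869, 0.2305]
ee_rot: [0.053, 0.999, -0.001, 0.002]
ft_force: [0.1, 0.1, -2.6]
gripper_width: 0.0472
finger_force: 30.0
t 52.53 p [ 0.5383 -0.2869  0.2305] w 0.0472 ff 30.0 ft [ 0.1  0.1 -2.6]
delta [ 88.5 578.3   2. ] twist [-0.12  0.23  0.27]
```

```bash

python3 -m creep '[{"delta_pos":[5,8,0],"twist":[0,0,0],"gripper":1},{"delta_pos":[16,25,0],"twist":[0,0,0],"gripper":1},{"delta_pos":[32,48,0],"twist":[0,0,0],"gripper":1},{"delta_pos":[50,74,0],"twist":[0,0,0],"gripper":1},{"delta_pos":[68,100,0],"twist":[0,0,0],"gripper":1},{"delta_pos":[86,127,0],"twist":[0,0,0],"gripper":1},{"delta_pos":[102,155,0],"twist":[0,0,0],"gripper":1},{"delta_pos":[116,184,0],"twist":[0,0,0],"gripper":1}]'
python3 -m creep '[{"delta_pos":[10,30,0],"twist":[0,0,0],"gripper":1},{"delta_pos":[17,61,0],"twist":[0,0,0],"gripper":1},{"delta_pos":[20,93,0],"twist":[0,0,0],"gripper":1},{"delta_pos":[20,125,0],"twist":[0,0,0],"gripper":1},{"delta_pos":[19,157,0],"twist":[0,0,0],"gripper":1},{"delta_pos":[17,189,0],"twist":[0,0,0],"gripper":1},{"delta_pos":[15,221,0],"twist":[0,0,0],"gripper":1},{"delta_pos":[12,253,0],"twist":[0,0,0],"gripper":1}]'
python3 -m creep '[{"delta_pos":[-3,32,0],"twist":[0,0,0],"gripper":1},{"delta_pos":[-7,62,0],"twist":[0,0,0],"gripper":1},{"delta_pos":[-13,90,0],"twist":[0,0,0],"gripper":1},{"delta_pos":[-20,113,0],"twist":[0,0,0],"gripper":1},{"delta_pos":[-28,130,0],"twist":[0,0,0],"gripper":1},{"delta_pos":[-35,138,0],"twist":[0,0,0],"gripper":1},{"delta_pos":[-39,141,0],"twist":[0,0,0],"gripper":1},{"delta_pos":[-39,141,0],"twist":[0,0,0],"gripper":1}]'
python3 -m creep '[{"delta_pos":[0,0,0],"twist":[0,0,0],"gripper":1},{"delta_pos":[0,0,0],"twist":[0,0,0],"gripper":1},{"delta_pos":[0,0,0],"twist":[0,0,0],"gripper":1},{"delta_pos":[0,0,0],"twist":[0,0,0],"gripper":1},{"delta_pos":[0,0,0],"twist":[0,0,0],"gripper":1}]'
python3 -c "
from h import *
go(.511,.2975,.147)"
```

```text
clock: 53.2
ee_pos: [0.4395, -0.0894, 0.2261]
ee_rot: [0.053, 0.999, 0.0, -0.001]
ft_force: [-0.0, 0.7, -2.4]
gripper_width: 0.0473
finger_force: 30.0
clock: 53.87
ee_pos: [0.4549, 0.1634, 0.2264]
ee_rot: [0.052, 0.999, -0.0, -0.001]
ft_force: [0.7, 0.2, -4.0]
gripper_width: 0.0477
finger_force: 30.0
clock: 54.53
ee_pos: [0.5094, 0.2981, 0.2258]
ee_rot: [0.052, 0.999, -0.001, -0.001]
ft_force: [0.3, 0.1, -2.3]
gripper_width: 0.0478
finger_force: 30.0
clock: 54.95
ee_pos: [0.5096, 0.2974, 0.2273]
ee_rot: [0.053, 0.999, 0.0, 0.0]
ft_force: [-0.2, 0.5, -1.9]
gripper_width: 0.0474
finger_force: 30.0
t 54.95 p [0.5096 0.2974 0.2273] w 0.0474 ff 30.0 ft [-0.2  0.5 -1.9]
delta [-1.3  0.3 80.3] twist [0.02 0.02 0.24]
```

```bash

python3 -m creep '[{"delta_pos":[-1,0,8],"twist":[0,0,0],"gripper":1},{"delta_pos":[-1,0,22],"twist":[0,0,0],"gripper":1},{"delta_pos":[-1,0,40],"twist":[0,0,0],"gripper":1},{"delta_pos":[-1,0,56],"twist":[0,0,0],"gripper":1},{"delta_pos":[-1,0,68],"twist":[0,0,0],"gripper":1},{"delta_pos":[-1,0,76],"twist":[0,0,0],"gripper":1},{"delta_pos":[-1,0,78],"twist":[0,0,0],"gripper":1},{"delta_pos":[-1,0,78],"twist":[0,0,0],"gripper":1}]'
python3 -m creep '[{"delta_pos":[0,0,0.5],"twist":[0,0,0],"gripper":1},{"delta_pos":[0,0,1.5],"twist":[0,0,0],"gripper":1},{"delta_pos":[0,0,2.5],"twist":[0,0,0],"gripper":1},{"delta_pos":[0,0,3.5],"twist":[0,0,0],"gripper":1},{"delta_pos":[0,0,3.5],"twist":[0,0,0],"gripper":1},{"delta_pos":[0,0,3.5],"twist":[0,0,0],"gripper":1}]'

```

```text
clock: 55.62
ee_pos: [0.5107, 0.2976, 0.1486]
ee_rot: [0.053, 0.999, -0.0, -0.0]
ft_force: [0.2, -0.6, -3.2]
gripper_width: 0.0473
finger_force: 30.0
clock: 56.12
ee_pos: [0.5114, 0.2979, 0.147]
ee_rot: [0.053, 0.999, 0.001, 0.001]
ft_force: [-0.6, -0.0, 2.9]
gripper_width: 0.0475
finger_force: 30.0
```

Seated. I release, rise and back away, then check.

```bash

python3 -m creep '[{"delta_pos":[0,0,-1],"twist":[0,0,0],"gripper":0},{"delta_pos":[0,0,-1],"twist":[0,0,0],"gripper":0},{"delta_pos":[0,0,-1],"twist":[0,0,0],"gripper":0},{"delta_pos":[0,0,-1],"twist":[0,0,0],"gripper":0},{"delta_pos":[0,0,-1],"twist":[0,0,0],"gripper":0},{"delta_pos":[0,0,-20],"twist":[0,0,0],"gripper":0},{"delta_pos":[0,0,-50],"twist":[0,0,0],"gripper":0},{"delta_pos":[0,0,-85],"twist":[0,0,0],"gripper":0}]'
python3 -m creep '[{"delta_pos":[10,-5,-20],"twist":[0,0,0],"gripper":0},{"delta_pos":[40,-25,-20],"twist":[0,0,0],"gripper":0},{"delta_pos":[75,-45,-20],"twist":[0,0,0],"gripper":0},{"delta_pos":[105,-70,-20],"twist":[0,0,0],"gripper":0},{"delta_pos":[130,-100,-20],"twist":[0,0,0],"gripper":0},{"delta_pos":[140,-120,-20],"twist":[0,0,0],"gripper":0},{"delta_pos":[145,-130,-20],"twist":[0,0,0],"gripper":0},{"delta_pos":[145,-130,-20],"twist":[0,0,0],"gripper":0}]'
python3 -c "
from h import *
r=bot.read_camera('side');cv2.imwrite('pics/s10.png',r['frame'][:,:,::-1])
r=bot.read_camera('top');cv2.imwrite('pics/t10.png',cv2.resize(r['frame'][130:310,50:320,::-1],None,fx=2.9,fy=2.9))
"
```

```text
clock: 56.78
ee_pos: [0.5095, 0.2971, 0.2285]
ee_rot: [0.053, 0.999, -0.001, -0.003]
ft_force: [-0.0, 0.6, 0.3]
gripper_width: 0.0936
finger_force: 0.0
clock: 57.45
ee_pos: [0.3523, 0.1826, 0.2511]
ee_rot: [0.053, 0.999, 0.0, 0.001]
ft_force: [0.1, 0.4, -0.2]
gripper_width: 0.0943
finger_force: 0.0
```

View pics/s10.png

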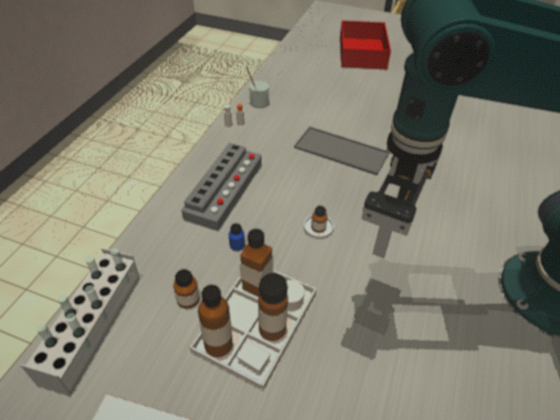

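View pics/t10.png

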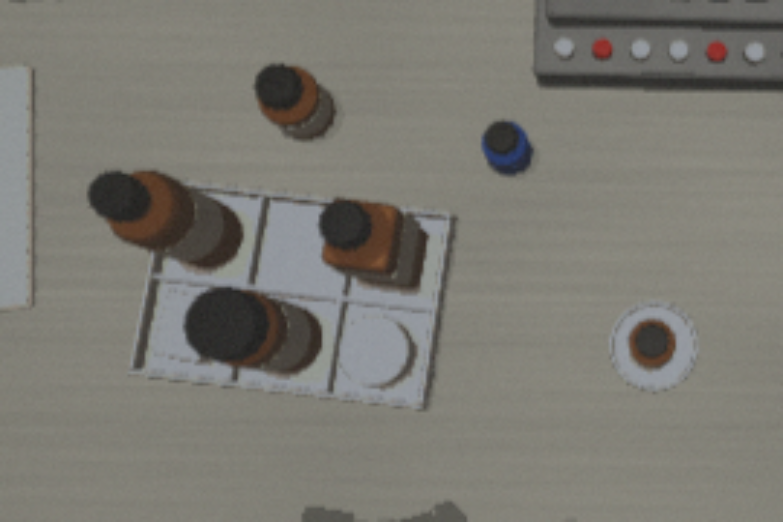

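Round is back left, square back right and wide front middle. The oil bottle is upright in the dish, the tray is empty and the bystanders are unmoved.

```bash
python3 -c "
from bench import bot
print(bot.sign_off())"
```

```text
the job is handed in; nothing more can be done
None
```

The job is handed in at about 58 s of the 144 s: the oil bottle stands upright in the drip dish, all three tall bottles are back in their own compartments, and the last pictures show the tray empty and the pot, cover-glass box and counter where they were.

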